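# Take down the hanging caddies and load the sauce dishes into the spring dispenser

## Task

First lift both hanging metal caddies off their upturned hooks and stand them side by side on the grey drying mat, keeping them level so that the dishes stay in. Then move every white sauce dish, still face down, into one pile between the rods of the spring dispenser, pushing the pile down as it grows so that in the end its top is level with the tops of the rods. Leave the other things on the shelf alone.

Things in the scene. Friction and masses are not known exactly. Their poses are not given: they have to be found in the camera images.
- caddy_a: Left caddy: shallow bare metal tray 176 (x) by 130 (y) mm, floor 3 mm, rim 11 mm high, about 0.55 kg. A raised spine, 36 mm wide (x), as high as the rim, runs under its rigid bail; on either side (x about +-50 mm) at most one dish stands loose. Origin: centre of its underside. It hangs from hook_a, x axes parallel.
- caddy_b: Right caddy: shallow bare metal tray 176 (x) by 130 (y) mm, floor 3 mm, rim 11 mm high, about 0.55 kg. A raised spine, 36 mm wide (x), as high as the rim, runs under its rigid bail; on either side (x about +-50 mm) at most one dish stands loose. Origin: centre of its underside. It hangs from hook_b, x axes parallel.
- bail_a (a point): Middle of the left caddy's bail bar, 97 mm above its origin. The steel bar lies level along the caddy's y between two flat uprights at y = +-61 mm; it is 18 mm wide (x), 8 mm high. It starts across both prongs of the hook stand, 25 mm behind their tips.
- bail_b (a point): Middle of the right caddy's bail bar, 97 mm above its origin. The steel bar lies level along the caddy's y between two flat uprights at y = +-61 mm; it is 18 mm wide (x), 8 mm high. It starts across both prongs of the hook stand, 25 mm behind their tips.
- hook_a: Left (+y) hook stand, fixed: two level steel prongs, 7 mm thick, at y = +-38 mm, run from its post 140 mm along its -x (towards the robot) to upturned tips. Height of prong tops 168 mm, of tip tops 200 mm: the bail must rise over 32 mm to come off along -x; beyond 60 mm the prongs would meet the dishes. Origin: foot of the post.
- hook_b: Right (-y) hook stand, fixed: two level steel prongs, 7 mm thick, at y = +-38 mm, run from its post 140 mm along its -x (towards the robot) to upturned tips. Height of prong tops 168 mm, of tip tops 200 mm: the bail must rise over 32 mm to come off along -x; beyond 60 mm the prongs would meet the dishes. Origin: foot of the post.
- dish1: Small straight-sided white ceramic sauce dish, stored face down so that it is a plain disc: 54 mm diameter, 26 mm high, about 85 g. Origin: centre of its underside; z up. It starts standing in caddy_a. May be absent (None from the start).
- dish2: Small straight-sided white ceramic sauce dish, stored face down so that it is a plain disc: 54 mm diameter, 26 mm high, about 85 g. Origin: centre of its underside; z up. It starts standing in caddy_a. May be absent (None from the start).
- dish3: Small straight-sided white ceramic sauce dish, stored face down so that it is a plain disc: 54 mm diameter, 26 mm high, about 85 g. Origin: centre of its underside; z up. It starts standing in caddy_b. May be absent (None from the start).
- dish4: Small straight-sided white ceramic sauce dish, stored face down so that it is a plain disc: 54 mm diameter, 26 mm high, about 85 g. Origin: centre of its underside; z up. It starts standing in caddy_b. May be absent (None from the start).
- mat: Fixed grey ribbed drying mat, 220 (x) by 340 (y) by 4 mm, in front of the hook stands. Origin: centre of its underside; both caddies fit on it side by side along its y, e.g. with their origins at x = 0, y = +-85 mm on its top.
- dispenser: Fixed spring dispenser, on the left or right: white base 110 mm square, four upright 8 mm guide rods at its (+-24.4, +-24.4) mm, rod tops 145 mm high. A pile of dishes fits between the rods with 3.5 mm to spare all round; fingers closing along its x or y axis can go down between the rods with a dish. Origin: centre of the base's underside.
- platform (a joint): How far the platform has sunk, m: 0 (its surface 4 mm below the rod tops) to 0.115; starts at 0 to 0.012. A 52 mm disc on a spring in felt guides: it does not sink under a dish's weight, must be pushed down with 3 to 6 N, then stays where it is left. It does not come up again by itself: do not push it too deep.
- platform_top (a point): Centre of the platform's upper surface, on the axis of the dispenser; it sinks with the platform.
- canister: Closed clear plastic canister with a red twist cap, 86 mm diameter, 137 mm high. Bystander, loose: leave it where it is. Origin: centre of its underside.
- tumbler: Stainless steel tumbler, 72 mm diameter at the top, 130 mm high. Bystander, loose: leave it where it is. Origin: centre of its underside.
- oil: Amber glass bottle, 56 mm diameter, 170 mm high. Bystander, loose: leave it where it is. Origin: centre of its underside.
- salt_jar: Small glass jar, 48 mm diameter, 65 mm high. Bystander, loose: leave it where it is. Origin: centre of its underside.
- tea_tin: Small metal tin, 60 mm diameter, 75 mm high. Bystander, loose: leave it where it is. Origin: centre of its underside.
There are look-alikes about, which are no part of the job. What is shaped like the caddy_a but blue is not meant.

How it is judged:
On the way:
1. both caddies are off their hooks and stand upright and released on the drying mat with every dish still in one of them, and the dispenser not yet loaded (x of caddy_a in the frame of mat between -0.05 and 0.05 m and y of caddy_a in the frame of mat between -0.13 and 0.13 m and z of each of caddy_a, caddy_b in the frame of mat below 0.01 m and angle between each of caddy_a, caddy_b's own z axis and vertical below 0.08 rad and linear speed of each of caddy_a, caddy_b below 0.05 m/s and contact force between each of caddy_a, caddy_b and the fingers below 0.2 N and x of caddy_b in the frame of mat between -0.05 and 0.05 m and y of caddy_b in the frame of mat between -0.13 and 0.13 m and (distance between dish1 and caddy_a below 0.085 m or distance between dish1 and caddy_b below 0.085 m) and (distance between dish2 and caddy_a below 0.085 m or distance between dish2 and caddy_b below 0.085 m) and (distance between dish3 and caddy_a below 0.085 m or distance between dish3 and caddy_b below 0.085 m) and (distance between dish4 and caddy_a below 0.085 m or distance between dish4 and caddy_b below 0.085 m) and value of joint platform below 0.018 m), for 0.2 s.
At the end, for the whole second after the job is handed in: both caddies upright on the mat (origins within 50 mm of its centre along its x, 130 mm along its y); every dish present flat and at rest in the pile, within 9 mm of the axis, none over 5 mm above the rod tops, the top one at most 12 mm below them (x of caddy_a in the frame of mat between -0.05 and 0.05 m and y of caddy_a in the frame of mat between -0.13 and 0.13 m and z of each of caddy_a, caddy_b in the frame of mat below 0.01 m and angle between each of caddy_a, caddy_b's own z axis and vertical below 0.08 rad and linear speed of each of caddy_a, caddy_b below 0.05 m/s and contact force between each of caddy_a, caddy_b and the fingers below 0.2 N and x of caddy_b in the frame of mat between -0.05 and 0.05 m and y of caddy_b in the frame of mat between -0.13 and 0.13 m and horizontal distance between each of dish1, dish2, dish3, dish4 and platform_top below 0.009 m and angle between each of dish1, dish2, dish3, dish4's own z axis and vertical below 0.1 rad and linear speed of each of dish1, dish2, dish3, dish4 below 0.03 m/s and z of dish1 in the frame of dispenser between 0.015 and 0.124 m and z of dish2 in the frame of dispenser between 0.015 and 0.124 m and z of dish3 in the frame of dispenser between 0.015 and 0.124 m and z of dish4 in the frame of dispenser between 0.015 and 0.124 m and z of any of dish1, dish2, dish3, dish4 in the frame of dispenser above 0.107 m); the robot touches nothing.
It fails at once if a bystander (canister, tumbler, oil bottle, salt jar, tea tin) is pushed more than 3 cm or knocked over (distance of any of canister, tumbler, oil, salt_jar, tea_tin from where it was at the start of the episode above 0.03 m or angle between any of canister, tumbler, oil, salt_jar, tea_tin's own z axis and vertical above 0.5 rad).
Of dish1, dish2, dish3, dish4 only 3 to 4 are there at a start; the rules pass over those that are not, and their reading is None.
At some moment in a run one of dish1, dish2, dish3, dish4 may be knocked a few centimetres aside while the robot is not near it.
It also fails if it takes over 192 s, if anything falls off the work surface, if the arm or the gripper's body presses on something with over 40 N, if the wrist force passes 120 N, or if a joint passes its speed limit or range.

## Robot

A 6-joint arm with a two-finger parallel gripper is mounted at the origin on the work surface. World frame = base frame: x ahead of the robot, y to its left, z up, the work surface at z = 0. Lengths are in m, angles in rad, forces in N, time in s.
With the tool pointing down it reaches from about 0.325 to 0.85 m from the base axis. Payload 4.4 kg.
Tool frame: the origin (TCP) lies at the very end of the fingers, on their centre line; the grasp point (between the pads) lies ctrl.pinch_z behind it (ctrl.pinch_z is the distance from the TCP to the grasp point, in m); z points along the fingers, y is the direction in which the jaws open and shut (so a half turn about z gives the same grasp; the last joint's range is limited). The gripper opens to 94 mm and grips with 3 to 60 N. Pads are 16 mm wide; open, the fingers measure 119 mm over their backs; the gripper's body (75 mm by 177 mm) begins 78 mm behind the grasp point.
Start: joints at [-1.361, 0.207, 1.542, -0, 1.393, -0.15], TCP at [0.202, -0.538, 0.205] pointing down, gripper open.
Joint ranges: [-2.73, 2.73], [-0.86, 2.22], [0.23, 2.46], [-1.11, 4.25], [0.08, 2.63], [-2.82, 2.82]. Speed limits (rad/s): [2.79, 2.79, 3.14, 3.14, 3.14, 3.14].

## Interface

Orientations are given as a 3x3 rotation matrix whose columns are the frame's x, y, z axes.
In Python, from station import ctrl, get_image, masks_of gives the robot as it stands.
- The arm moves only by the tool step_arm, never from a script. Its argument "targets" is a list of rows, each an object with "claw": the finger opening in m, from 0 to 0.094; "linear": the shift along the tool's x, y, z in m, a list of three; "twist": the turn, a rotation vector about the tool's x, y, z in units of 6 degrees (1.0 is 6 degrees), a list of three. In form: [{"claw": claw, "linear": [tx, ty, tz], "twist": [ax, ay, az]}, ...]. A call has 1 to 20 rows; each row is the pose to reach, as a shift and turn from the pose commanded when the call began, along the tool's axes at that moment; what a row does not reach only later rows make up. A row lasts 1/12 s, in which the tool goes at most 41.7 mm and 7.16 degrees, less where a joint would pass 70% of its speed; a pose out of reach is approached as far as the arm can. A call with a gripper value outside its range is refused whole. The fingers move at their own pace and stop on an object; "force" is the grip in N (left out, the last holds). Time passes only in rows, so rows that repeat a pose let the fingers close. It gives the time, the measured TCP pose, the force and the opening at its end, in the units of the state.
- ctrl.get_state(): the state, without advancing time (a new reading comes with each control period).
- get_image(name): name is "scene" or "top" or "wrist"; returns a dict with "color" (400x640x3 uint8, red, green, blue), "range_z" (400x640 float32, m along the optical axis (not along the pixel's ray), 0 where there is no reading), "fovy" (degrees; the focal length in pixels is half the picture's height over the tangent of half this angle, whatever the lens; pixels are square), "cx", "cy" (the principal point, pixels), "k1" (the pictures are not rectified: a ray, as slopes to the right and down, at radius r is drawn at 1 + k1 r^2 times it, then the intrinsics apply), "R" (3x3) and "t" (3): a world point X has camera coordinates R X + t; the wrist camera has in their place "hand_eye" (4x4, takes a point from camera to tool coordinates, whose origin is the TCP and whose axes are the flange's). Camera axes: x right, y down, z forward; pixel columns grow to the right and rows downward; lengths in m; the calibration is good to about 2 mm. A picture is of the moment at which its call begins: read the wrist's pose just before it.
- ctrl.close_job(): hands the job in, once; it reports no verdict.
Trained networks look in a picture, given as the dict that the camera call returned (one of the last four; its "shot" number tells which), for a name from the list of things; names that differ only in an ending like _2 or _b are one class to them, and where a whole thing is asked for, a point or a joint stands for the part that bears it (a point fixed in the world has none). Each returns a list of dicts, best first, with "p" (0 to 1); they miss things now and then, are a little off and sometimes report something else, mostly with a low value. They report only what shows in the picture. A call takes as long as a camera call. They do not tell look-alikes from the thing itself.
- masks_of(picture, thing): "pixels" (400x640 bool, what is visible of it) and "pixel" ([column, row] in pixels, amid what is visible of it).
The state is a dict: "time_s": time; "qpos": joint angles; "qvel": joint speeds; "joint_torque": joint torques, N m; "tool_pos": TCP position; "eef_rot": TCP orientation; "ft_force": force on the tool from outside, world axes, zero at the start; "torque": the same for the moment, N m; "opening": opening from 0.0 (shut) to 1.0 (fully open).
Only numpy, scipy, OpenCV 4.12 (cv2) and the standard library are available. Lean on these libraries where they do the work, as an engineer would, in place of code of your own. Each camera call takes 0.05 s, during which the arm holds its last target.

## Working session

There is one attempt and no reset: what is moved stays moved. The work goes in short steps, Python scripts to look and compute and a tool call to move; the robot and the scene stay as the last step left them, time stands still between calls to the robot, and variables do not carry over. Pictures are saved under pics/ and viewed, and the job is handed in when it is done.

Besides the shell and the picture viewer there is one more tool, called after "Emit:" by a JSON object that holds its "fn" and its "kwargs". step_arm: Moves the arm, as the interface text tells. Its arguments: {"type":"object","properties":{"targets":{"type":"array","items":{"type":"object","properties":{"claw":{"type":"number"},"linear":{"type":"array","items":{"type":"number"}},"twist":{"type":"array","items":{"type":"number"}}}}},"force":{"type":"number"}},"required":["targets"]}

```bash
ls -la; mkdir -p pics; python3 - <<'E'
from station import ctrl,get_image,masks_of
import cv2,numpy as np
s=ctrl.get_state();print({k:np.round(v,4).tolist() for k,v in s.items()},ctrl.pinch_z)
for n in ("scene","top"):
    p=get_image(n);cv2.imwrite(f"pics/{n}0.png",p["color"][...,::-1])
    print(n,p["fovy"],p["cx"],p["cy"],p["k1"],p["R"],p["t"],p["shot"])
E
```

```text
total 12
drwxr-xr-x  3 agent agent 4096 Dec  7 02:31 .
drwxr-xr-x 23 root  root  4096 Dec  7 02:31 ..
drwxr-xr-x  2 agent agent 4096 Dec  7 02:31 pics
{'time_s': 0.0, 'qpos': [-1.3615, 0.2074, 1.543, -0.0, 1.3935, -0.1505], 'qvel': [-0.0004, -0.0001, -0.0014, -0.0002, -0.0005, -0.0002], 'joint_torque': [-0.0019, -37.0886, -28.1419, 0.0697, 0.0362, -0.0002], 'tool_pos': [0.2023, -0.5374, 0.2043], 'eef_rot': [[0.936, 0.3521, -0.0005], [0.3521, -0.9359, 0.0022], [0.0003, -0.0023, -1.0]], 'ft_force': [-0.5557, -0.0518, -0.3032], 'torque': [-0.0112, 0.0228, -0.0219], 'opening': 0.9955} 0.0188
scene 49.90949882276041 319.4036548120321 199.88927324905313 -0.08516307703486127 [[-0.77666443  0.62975798 -0.01404461]
 [ 0.41703324  0.49735071 -0.76074014]
 [-0.47209708 -0.59669687 -0.64890461]] [ 0.40987336 -0.13931803  1.52029377] 1
top 56.22077786786915 319.16130328554095 198.4981542070016 0.011977880881511808 [[ 0.00306172 -0.99995879  0.00854678]
 [-0.99312027 -0.00404104 -0.11702903]
 [ 0.11705875 -0.00812967 -0.99309172]] [-0.01989271  0.55301939  1.26277257] 2
```

View pics/scene0.png

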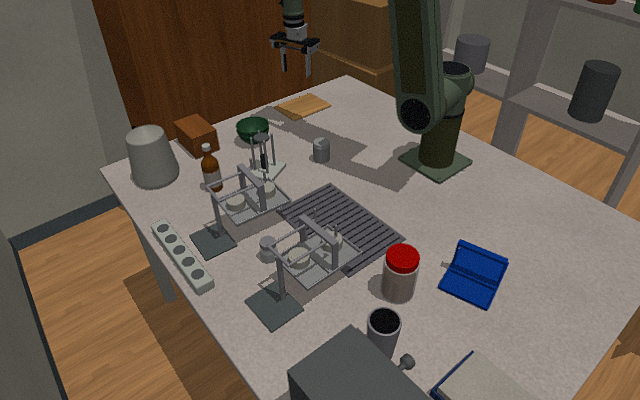

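View pics/top0.png

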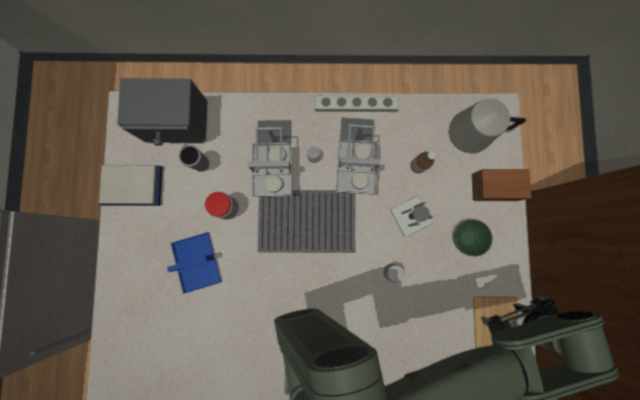

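```bash
cat > h.py <<'E'
from station import ctrl,get_image,masks_of
import cv2,numpy as np
np.set_printoptions(precision=4,suppress=True)
def cloud(p):
    H,W=p["range_z"].shape
    f=H/2/np.tan(np.radians(p["fovy"])/2)
    K=np.array([[f,0,p["cx"]],[0,f,p["cy"]],[0,0,1]])
    u,v=np.meshgrid(np.arange(W),np.arange(H))
    pts=np.stack([u,v],-1).reshape(-1,1,2).astype(np.float64)
    n=cv2.undistortPoints(pts,K,np.array([p["k1"],0,0,0.])).reshape(H,W,2)
    z=p["range_z"].astype(float)
    c=np.dstack([n*z[...,None],z])
    if "R" in p and p["R"] is not None:
        w=(c-p["t"])@p["R"]
    else:
        s=p["_state"];h=np.array(p["hand_eye"])
        w=(c@h[:3,:3].T+h[:3,3])@np.array(s["eef_rot"]).T+np.array(s["tool_pos"])
    w[z<=0]=np.nan
    return w
def shot(n):
    s=ctrl.get_state();p=get_image(n);p["_state"]=s;return p
def save(p,name,box=None,sc=1):
    im=p["color"][...,::-1]
    if box: x0,y0,x1,y1=box; im=im[y0:y1,x0:x1]
    im=cv2.resize(im,None,fx=sc,fy=sc,interpolation=cv2.INTER_CUBIC)
    cv2.imwrite(f"pics/{name}.png",im)
E
python3 - <<'E'
from h import *
p=shot("top");w=cloud(p);save(p,"top1",(230,90,450,290),3.0)
np.savez("top1.npz",w=w,c=p["color"])
for t in ["caddy_a","hook_a","dish1","mat","dispenser","platform","canister","tumbler","oil","salt_jar","tea_tin"]:
    for m in masks_of(p,t):
        q=w[m["pixels"]];q=q[~np.isnan(q[:,0])]
        print(t,round(m["p"],2),np.round(m["pixel"]),len(q),np.median(q,0),"pct",np.percentile(q,2,axis=0),np.percentile(q,98,axis=0)) if len(q) else print(t,m["p"])
p=shot("scene");save(p,"scene1",(170,100,420,340),3.0)
w=cloud(p);np.savez("scene1.npz",w=w,c=p["color"])
for t in ["caddy_a","dish1","dispenser","platform","salt_jar","tea_tin"]:
    for m in masks_of(p,t):
        q=w[m["pixels"]];q=q[~np.isnan(q[:,0])]
        print(t,round(m["p"],2),np.round(m["pixel"]),len(q),np.median(q,0),"pct",np.percentile(q,2,axis=0),np.percentile(q,98,axis=0)) if len(q) else print(t,m["p"])
E
```

```text
caddy_a 0.83 [268. 171.] 1626 [0.6372 0.1548 0.0818] pct [0.5614 0.0769 0.0022] [0.7312 0.2073 0.1789]
caddy_a 0.79 [195. 266.] 2169 [0.3327 0.4082 0.0048] pct [ 0.2437  0.3331 -0.0017] [0.4232 0.4826 0.1031]
caddy_a 0.66 [354. 165.] 1695 [ 0.6497 -0.1306  0.083 ] pct [ 0.5692 -0.2099  0.0733] [ 0.7432 -0.0801  0.1789]
hook_a 0.78 [272. 132.] 902 [0.7759 0.1407 0.0105] pct [0.6298 0.0843 0.0028] [0.8387 0.1985 0.1726]
hook_a 0.72 [357. 127.] 739 [ 0.7936 -0.1519  0.0101] pct [ 0.7164 -0.2083  0.0035] [ 0.8479 -0.0998  0.1715]
dish1 0.69 [361. 180.] 215 [ 0.606  -0.1487  0.1045] pct [ 0.5813 -0.1741  0.0895] [ 0.6304 -0.1263  0.1086]
dish1 0.66 [362. 152.] 209 [ 0.7045 -0.1593  0.1041] pct [ 0.6837 -0.1856  0.0788] [ 0.7346 -0.1357  0.1091]
dish1 0.63 [275. 182.] 205 [0.5927 0.1309 0.1038] pct [0.5692 0.1075 0.0902] [0.6176 0.1538 0.1092]
dish1 0.49 [275. 152.] 167 [0.692  0.1262 0.1045] pct [0.6718 0.0976 0.0908] [0.7163 0.1491 0.1093]
mat 0.6 [308. 224.] 5818 [0.4703 0.0208 0.0044] pct [ 0.3724 -0.1375 -0.001 ] [0.5794 0.1878 0.0099]
mat 0.45 [272. 135.] 840 [0.7771 0.1387 0.0103] p
[... 2395 characters left out ...]
0.0062] [ 0.3318 -0.2376  0.0787]
dispenser 0.42 [252. 197.] 1831 [ 0.6607 -0.1207  0.0859] pct [ 0.5687 -0.2117  0.0466] [ 0.7459 -0.0753  0.1776]
platform 0.54 [260. 137.] 126 [ 0.4991 -0.3352  0.1383] pct [ 0.4753 -0.36    0.1324] [ 0.5215 -0.3113  0.142 ]
salt_jar 0.81 [265. 245.] 330 [0.7208 0.0132 0.0497] pct [ 0.6915 -0.0139  0.0069] [0.7644 0.1059 0.1659]
salt_jar 0.36 [270. 190.] 184 [ 0.6043 -0.1313  0.103 ] pct [ 0.5796 -0.1662  0.0777] [ 0.6519 -0.0807  0.1494]
salt_jar 0.36 [213. 167.] 571 [ 0.6844 -0.3496  0.0937] pct [ 0.6594 -0.3734  0.009 ] [ 0.7062 -0.3371  0.1692]
tea_tin 0.57 [324. 147.] 389 [ 0.3156 -0.2516  0.0531] pct [ 0.2809 -0.29    0.0051] [ 0.3317 -0.2376  0.0787]
```

View pics/top1.png

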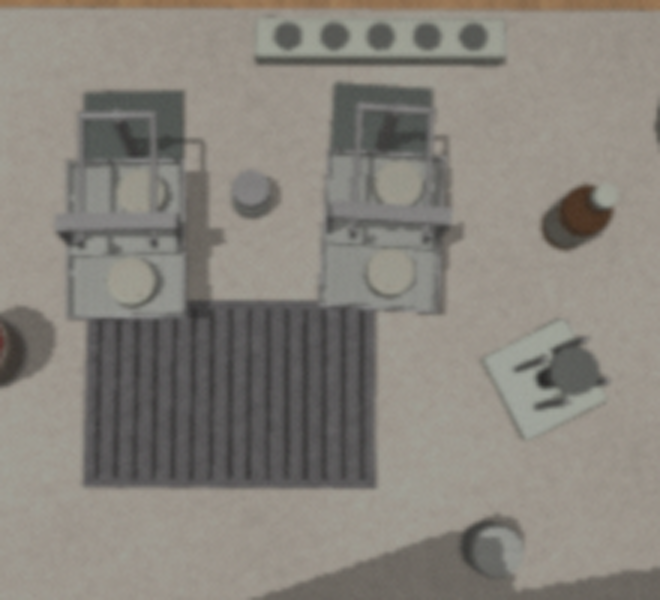

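View pics/scene1.png

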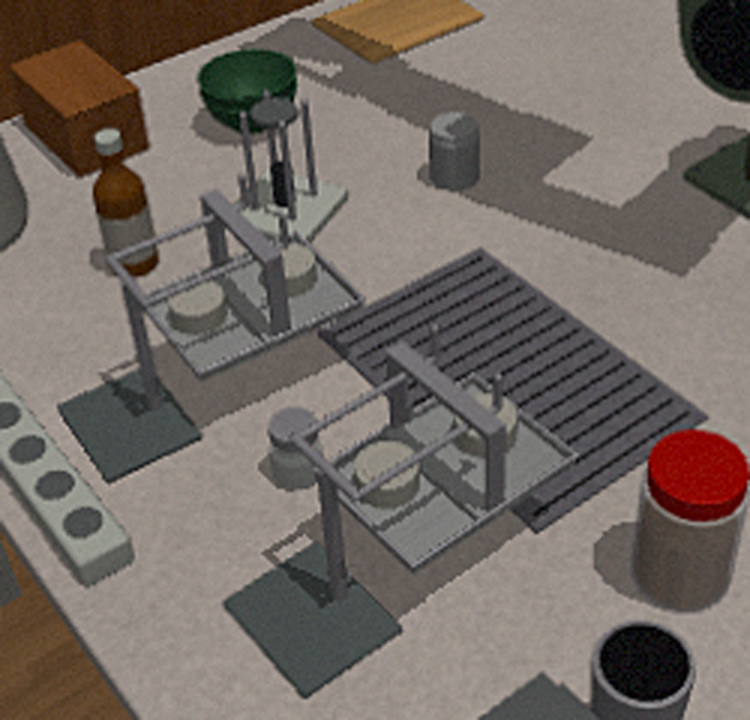

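```bash
python3 - <<'E'
from h import *
for n in("top1","scene1"):
    d=np.load(n+".npz");w=d["w"]
    def rect(m,lab):
        q=w[m][:,:2].astype(np.float32)
        r=cv2.minAreaRect(q);print(n,lab,len(q),"c",np.array(r[0]),"size",np.array(r[1]),"ang",round(r[2],2),"zmed",np.median(w[m][:,2]))
        return q
    x,y,z=w[...,0],w[...,1],w[...,2]
    with np.errstate(invalid="ignore"):
        for lab,yc in(("a",.142),("b",-.146)):
            m=(abs(y-yc)<.09)&(z>.172)&(abs(x-.65)<.05);rect(m,"bail"+lab)
            m=(abs(y-yc)<.072)&(z>.07)&(z<.092)&(abs(x-.65)<.095);rect(m,"tray"+lab)
            m=(abs(y-yc)<.06)&(z>.15)&(z<.19)&(x>.67);q=rect(m,"hookback"+lab);print(q.min(0),q.max(0))
        m=(abs(x-.494)<.075)&(abs(y+.335)<.075)&(z>.01)&(z<.026);rect(m,"base")
        m=(abs(x-.494)<.075)&(abs(y+.335)<.075)&(z>.13)&(z<.155);rect(m,"plat");print(np.percentile(z[m],[2,10,50,90,98]))
        (cx,cy),rr=cv2.minEnclosingCircle(w[m][:,:2].astype(np.float32));print(cx,cy,rr)
    c=d["c"].astype(int).sum(-1)
    with np.errstate(invalid="ignore"):
        m=(abs(x-.47)<.16)&(abs(y-.022)<.2)&(abs(z-.003)<.012)&(c<330)
    mm=cv2.morphologyEx(m.astype(np.uint8),cv2.MORPH_OPEN,np.ones((5,5)))>0
    k,l,s,_=cv2.connectedComponentsWithStats(mm.astype(np.uint8));i=1+np.argmax(s[1:,4]);rect(l==i,"mat")
E
```

```text
top1 baila 258 c [0.6389 0.1406] size [0.055  0.1249] ang 12.98 zmed 0.17658241449151296
top1 traya 1354 c [0.6463 0.1409] size [0.1799 0.1332] ang 1.37 zmed 0.08022523745791582
top1 hookbacka 239 c [0.7198 0.1418] size [0.0984 0.0829] ang 0.38 zmed 0.16699627412536786
[0.6705 0.1001] [0.769  0.1835]
top1 bailb 253 c [ 0.6496 -0.1425] size [0.1205 0.0651] ang 67.69 zmed 0.1766365271467528
top1 trayb 1294 c [ 0.6563 -0.1449] size [0.1341 0.1802] ang 86.44 zmed 0.08026628685657577
top1 hookbackb 210 c [ 0.722  -0.1487] size [0.0836 0.1077] ang 86.03 zmed 0.1681716708426918
[ 0.6712 -0.1937] [ 0.7771 -0.1036]
top1 base 686 c [ 0.4955 -0.3403] size [0.1088 0.1104] ang 26.69 zmed 0.01622394214957664
top1 plat 246 c [ 0.4952 -0.3398] size [0.0557 0.0555] ang 27.89 zmed 0.1404333071644571
[0.1329 0.1365 0.1404 0.1442 0.1457]
0.49441659450531006 -0.3401296138763428 0.03811424970626831
top1 mat 5795 c [0.498  0.0268] size [0.337  0.2582] ang 89.84 zmed 0.00434397144015569
scene1 baila 392 c [0.6375 0.1428] size [0.0381 0.1279] ang 1.53 zmed 0.1762888634431708
scene1 traya 2061 c [0.6459 0.142
[... 173 characters left out ...]
 0.1869]
scene1 bailb 250 c [ 0.6493 -0.1409] size [0.1252 0.055 ] ang 75.77 zmed 0.17670922055143098
scene1 trayb 1302 c [ 0.6563 -0.1441] size [0.1377 0.1803] ang 87.08 zmed 0.08125008652387428
scene1 hookbackb 262 c [ 0.7227 -0.1467] size [0.0868 0.1088] ang 87.02 zmed 0.16744818793817906
[ 0.6701 -0.191 ] [ 0.7777 -0.1016]
scene1 base 417 c [ 0.4952 -0.3383] size [0.1143 0.1105] ang 26.03 zmed 0.017107961194120728
scene1 plat 164 c [ 0.4982 -0.3365] size [0.062  0.0569] ang 27.86 zmed 0.13826786081842105
[0.1312 0.1341 0.1383 0.1414 0.1434]
0.4989268183708191 -0.3377910256385803 0.04063906520605087
scene1 mat 4509 c [0.499  0.0229] size [0.3529 0.2622] ang 89.97 zmed 0.004520638174281775
```

```bash
python3 - <<'E'
from h import *
for n in("top1","scene1"):
    d=np.load(n+".npz");w=d["w"];x,y,z=w[...,0],w[...,1],w[...,2]
    with np.errstate(invalid="ignore"):
        for lab,xc,yc in(("a",.646,.142),("b",.656,-.1445)):
            for dy in(-.045,-.0,.045):
                m=(abs(y-yc-dy)<.012)&(z>.172)&(z<.185)&(abs(x-xc)<.017);print(n,lab,dy,m.sum(),np.median(x[m]),x[m].min(),x[m].max(),np.median(z[m]))
            m=(abs(y-yc)<.08)&(z>.173)&(z<.185)&(abs(x-xc)<.015);print("y",y[m].min(),y[m].max())
    for px in ([(315,y) for y in range(186,194)]+[(315,y) for y in range(248,256)]+[(xx,225) for xx in range(254,262)]+[(xx,225) for xx in range(351,359)]) if n=="top1" else []:
        print(px,w[px[1],px[0]],d["c"][px[1],px[0]])
E
```

```text
top1 a -0.045 47 0.6460471217224447 0.6368752471527538 0.6536418193266534 0.17619746268886124
top1 a -0.0 43 0.6441897641894996 0.6363400650533841 0.6529484121730847 0.17659186561056683
top1 a 0.045 48 0.6446740378471504 0.6360545517984719 0.6531028336895353 0.17580115366148705
y 0.08029626416524116 0.2046496767701127
top1 b -0.045 46 0.6527817743788369 0.6444540444435294 0.6613992050506599 0.17667799753391852
top1 b -0.0 46 0.6558271726655681 0.6468399333767874 0.6645745090876055 0.176305807539354
top1 b 0.045 42 0.6587623061528471 0.650494279318083 0.6672405828397525 0.17663208306864345
y -0.20589950511827487 -0.08135571477851876
(315, 186) [ 0.6023 -0.0032 -0.004 ] [155 149 140]
(315, 187) [ 0.5985 -0.0032 -0.0026] [156 151 142]
(315, 188) [ 0.5946 -0.0033 -0.0007] [155 149 140]
(315, 189) [ 0.5909 -0.0033 -0.    ] [145 139 130]
(315, 190) [ 0.5864 -0.0033  0.0063] [111 107 104]
(315, 191) [ 0.5831 -0.0033  0.0046] [92 91 90]
(315, 192) [ 0.5798 -0.0033  0.0025] [91 88 89]
(315, 193) [ 0.5756 -0.0034  0.007 ] [89 88 88]
(315, 248) [ 0.3829 -0.0042  0.0031] [85 83 83]
(315, 249) [ 
[... 1070 characters left out ...]
8, 225) [ 0.4634 -0.1548  0.0033] [157 150 140]
scene1 a -0.045 58 0.6479756974206958 0.6365776863716318 0.6566440013751148 0.17596894464129556
scene1 a -0.0 59 0.6466887976570487 0.6366451459996149 0.6553488352765224 0.1765201878974808
scene1 a 0.045 68 0.6461279475443427 0.6356147890212791 0.6548701900130226 0.17608059467347065
y 0.07927633298882533 0.2068942987527813
scene1 b -0.045 34 0.6567202945037703 0.6461401777971147 0.6642635724521988 0.17600466567386014
scene1 b -0.0 36 0.6573114102543085 0.6470307056304725 0.6663700944602902 0.17662236206115856
scene1 b 0.045 43 0.6600181634231121 0.6501926339918227 0.6691608239304295 0.1768578547609205
y -0.20561355991425553 -0.07947203247551188
```

```bash
cat >> h.py <<'E'
from scipy.spatial.transform import Rotation as Ro
def Rdown(yaw):
    c,s=np.cos(yaw),np.sin(yaw)
    X=np.array([c,s,0]);Z=np.array([0,0,-1.]);return np.stack([X,np.cross(Z,X),Z],1)
def go(pos,yawdeg,base=None):
    s=ctrl.get_state()
    R0=np.array(s["eef_rot"]) if base is None else base[1]
    p0=np.array(s["tool_pos"]) if base is None else base[0]
    lin=R0.T@(np.array(pos)-p0)
    tw=Ro.from_matrix(R0.T@Rdown(np.radians(yawdeg))).as_rotvec(degrees=True)/6
    print("lin",lin.round(4).tolist(),"twist",tw.round(3).tolist(),"rows",round(max(np.linalg.norm(lin)/.0417,np.linalg.norm(tw)*6/7.16),1))
def st():
    s=ctrl.get_state();print("t",round(s["time_s"],2),"pos",np.array(s["tool_pos"]),"yaw",np.degrees(np.arctan2(s["eef_rot"][1][0],s["eef_rot"][0][0])).round(2),"z",np.array(s["eef_rot"])[:,2],"F",np.array(s["ft_force"]),"q",np.array(s["qpos"]).round(3),"open",round(s["opening"],3))
E
python3 -c "
from h import *
st();go([.645,.1427,.26],90.9)"
```

```text
t 1.05 pos [ 0.2024 -0.5382  0.2055] yaw 20.61 z [ 0. -0. -1.] F [ 0.493   0.8523 -0.122 ] q [-1.362  0.207  1.541  0.     1.393 -0.15 ] open 0.999
lin [0.6539, -0.4815, -0.0545] twist [0.001, 0.0, -11.715] rows 19.5
```

Emit:
{"fn": "step_arm", "kwargs": {"targets": [{"claw":0.06,"linear":[0.03,-0.02,-0.04],"twist":[0,0,-0.5]},{"claw":0.06,"linear":[0.654,-0.4815,-0.0545],"twist":[0,0,-11.715]},{"claw":0.06,"linear":[0.654,-0.4815,-0.0545],"twist":[0,0,-11.715]},{"claw":0.06,"linear":[0.654,-0.4815,-0.0545],"twist":[0,0,-11.715]},{"claw":0.06,"linear":[0.654,-0.4815,-0.0545],"twist":[0,0,-11.715]},{"claw":0.06,"linear":[0.654,-0.4815,-0.0545],"twist":[0,0,-11.715]},{"claw":0.06,"linear":[0.654,-0.4815,-0.0545],"twist":[0,0,-11.715]},{"claw":0.06,"linear":[0.654,-0.4815,-0.0545],"twist":[0,0,-11.715]},{"claw":0.06,"linear":[0.654,-0.4815,-0.0545],"twist":[0,0,-11.715]},{"claw":0.06,"linear":[0.654,-0.4815,-0.0545],"twist":[0,0,-11.715]},{"claw":0.06,"linear":[0.654,-0.4815,-0.0545],"twist":[0,0,-11.715]},{"claw":0.06,"linear":[0.654,-0.4815,-0.0545],"twist":[0,0,-11.715]},{"claw":0.06,"linear":[0.654,-0.4815,-0.0545],"twist":[0,0,-11.715]},{"claw":0.06,"linear":[0.654,-0.4815,-0.0545],"twist":[0,0,-11.715]},{"claw":0.06,"linear":[0.654,-0.4815,-0.0545],"twist":[0,0,-11.715]},{"claw":0.06,"linear":[0.654,-0.4815,-0.0545],"twist":[0,0,-11.715]},{"claw":0.06,"linear":[0.654,-0.4815,-0.0545],"twist":[0,0,-11.715]},{"claw":0.06,"linear":[0.654,-0.4815,-0.0545],"twist":[0,0,-11.715]},{"claw":0.06,"linear":[0.654,-0.4815,-0.0545],"twist":[0,0,-11.715]},{"claw":0.06,"linear":[0.654,-0.4815,-0.0545],"twist":[0,0,-11.715]}]}}

```text
time_s: 2.72
tool_pos: [0.646, 0.1456, 0.2599]
eef_rot: [[-0.017, 1.0, 0.0], [1.0, 0.017, 0.0], [0.0, 0.0, -1.0]]
ft_force: [1.0, -0.1, -1.1]
opening: 0.639
```

```bash
python3 -c "
from h import *
st();go([.645,.1427,.153],90.9)"
```

```text
t 2.72 pos [0.646  0.1456 0.2599] yaw 90.98 z [ 0.0004  0.0005 -1.    ] F [ 0.9507 -0.1125 -1.1173] q [0.091 0.358 1.239 0.    1.544 0.074] open 0.639
lin [-0.0029, -0.0011, 0.1069] twist [0.004, -0.004, 0.014] rows 2.6
```

Emit:
{"fn": "step_arm", "kwargs": {"targets": [{"claw":0.06,"linear":[0,0,0.02],"twist":[0,0,0]},{"claw":0.06,"linear":[0,0,0.02],"twist":[0,0,0]}]}}

```text
time_s: 2.88
tool_pos: [0.6437, 0.1446, 0.2359]
eef_rot: [[-0.019, 1.0, -0.006], [1.0, 0.019, -0.001], [-0.001, -0.006, -1.0]]
ft_force: [-0.7, -0.1, -1.4]
opening: 0.636
```

```bash
python3 -c "
from h import *
st();p=shot('wrist');save(p,'w1');print(p['hand_eye'],p['fovy']);w=cloud(p)
x,y,z=w[...,0],w[...,1],w[...,2]
with np.errstate(invalid='ignore'):
    m=(abs(z-.176)<.006)
print(m.sum())
for yc in (.1,.12,.14,.16,.18):
    mm=m&(abs(y-yc)<.01); 
    if mm.sum(): print(yc,np.percentile(x[mm],[1,50,99]),np.median(z[mm]))
go([.645,.1427,.153],90.9)"
```

```text
t 2.88 pos [0.6437 0.1446 0.2359] yaw 91.09 z [-0.0061 -0.0007 -1.    ] F [-0.6507 -0.1192 -1.438 ] q [ 0.09   0.37   1.272 -0.     1.506  0.071] open 0.636
[[ 0.0001 -0.9648 -0.2629  0.0769]
 [ 1.      0.0003 -0.0004 -0.0016]
 [ 0.0004 -0.2629  0.9648 -0.1791]
 [ 0.      0.      0.      1.    ]] 65.52303829917145
3392
0.1 [0.6185 0.6437 0.6539] 0.17555492013074103
0.12 [0.6357 0.6447 0.6534] 0.1755771996337389
0.14 [0.6355 0.6441 0.6528] 0.1755623082264921
0.16 [0.6344 0.6433 0.6521] 0.175564958434078
0.18 [0.6192 0.6426 0.6516] 0.17560337502440831
lin [-0.0006, 0.0021, 0.0839] twist [-0.058, 0.008, 0.015] rows 2.0
```

View pics/w1.png

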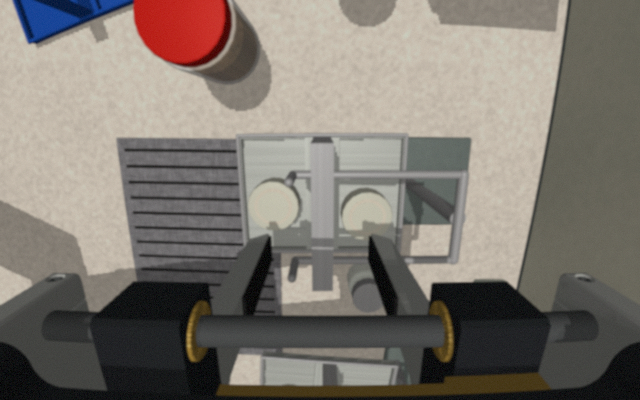

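Emit:
{"fn": "step_arm", "kwargs": {"force": 50, "targets": [{"claw":0.06,"linear":[0,0,0.03],"twist":[0,0,0]},{"claw":0.06,"linear":[0,0,0.06],"twist":[0,0,0]},{"claw":0.06,"linear":[0,0,0.087],"twist":[0,0,0]},{"claw":0.06,"linear":[0,0,0.087],"twist":[0,0,0]},{"claw":0.01,"linear":[0,0,0.087],"twist":[0,0,0]},{"claw":0.01,"linear":[0,0,0.087],"twist":[0,0,0]},{"claw":0.01,"linear":[0,0,0.087],"twist":[0,0,0]},{"claw":0.01,"linear":[0,0,0.087],"twist":[0,0,0]},{"claw":0.01,"linear":[0,0,0.087],"twist":[0,0,0]},{"claw":0.01,"linear":[0,0,0.087],"twist":[0,0,0]}]}}

```text
time_s: 3.77
tool_pos: [0.6458, 0.1428, 0.1544]
eef_rot: [[-0.016, 1.0, 0.002], [1.0, 0.016, 0.0], [0.0, 0.002, -1.0]]
ft_force: [0.1, 0.3, 0.3]
opening: 0.247
```

```bash
python3 -c "
from h import *
st()"
```

```text
t 3.77 pos [0.6458 0.1428 0.1544] yaw 90.91 z [ 0.0023  0.0002 -1.    ] F [0.0813 0.326  0.3456] q [0.087 0.426 1.365 0.    1.349 0.071] open 0.247
```

Emit:
{"fn": "step_arm", "kwargs": {"force": 50, "targets": [{"claw":0.01,"linear":[0,0,0],"twist":[0,0,0]},{"claw":0.01,"linear":[0,0,0],"twist":[0,0,0]},{"claw":0.01,"linear":[0,0,0],"twist":[0,0,0]}]}}

```text
time_s: 4.02
tool_pos: [0.6455, 0.1428, 0.1538]
eef_rot: [[-0.016, 1.0, 0.001], [1.0, 0.016, 0.0], [0.0, 0.001, -1.0]]
ft_force: [0.3, 0.6, 3.3]
opening: 0.184
```

Emit:
{"fn": "step_arm", "kwargs": {"targets": [{"claw":0.01,"linear":[0,0,-0.001],"twist":[0,0,0]},{"claw":0.01,"linear":[0,0,-0.003],"twist":[0,0,0]},{"claw":0.01,"linear":[0,0,-0.006],"twist":[0,0,0]},{"claw":0.01,"linear":[0,0,-0.01],"twist":[0,0,0]},{"claw":0.01,"linear":[0,0,-0.015],"twist":[0,0,0]},{"claw":0.01,"linear":[0,0,-0.02],"twist":[0,0,0]},{"claw":0.01,"linear":[0,0,-0.025],"twist":[0,0,0]},{"claw":0.01,"linear":[0,0,-0.03],"twist":[0,0,0]},{"claw":0.01,"linear":[0,0,-0.035],"twist":[0,0,0]},{"claw":0.01,"linear":[0,0,-0.039],"twist":[0,0,0]},{"claw":0.01,"linear":[0,0,-0.042],"twist":[0,0,0]},{"claw":0.01,"linear":[0,0,-0.044],"twist":[0,0,0]},{"claw":0.01,"linear":[0,0,-0.046],"twist":[0,0,0]},{"claw":0.01,"linear":[0,0,-0.046],"twist":[0,0,0]}]}}

```text
time_s: 5.18
tool_pos: [0.6452, 0.1428, 0.1994]
eef_rot: [[-0.016, 1.0, 0.001], [1.0, 0.016, 0.0], [0.0, 0.001, -1.0]]
ft_force: [0.1, -0.4, -6.7]
opening: 0.182
```

```bash
python3 -c "
from h import *
st();p=shot('scene');save(p,'s2',(200,120,400,320),3);w=cloud(p)
x,y,z=w[...,0],w[...,1],w[...,2]
m=(abs(y-.142)<.062)&(z>.11)&(z<.135)&(abs(x-.646)<.086)
q=w[m];A=np.c_[q[:,:2]-[.646,.142],np.ones(len(q))]
for i in range(4):
    c=np.linalg.lstsq(A,q[:,2],rcond=None)[0];r=abs(A@c-q[:,2]);k=r<.004;A=A[k];q=q[k]
print(len(q),c)
"
```

```text
t 5.18 pos [0.6452 0.1428 0.1994] yaw 90.91 z [ 0.0005  0.0001 -1.    ] F [ 0.0611 -0.3724 -6.6748] q [0.087 0.39  1.319 0.    1.432 0.071] open 0.182
893 [-0.0085 -0.0538  0.1265]
```

View pics/s2.png

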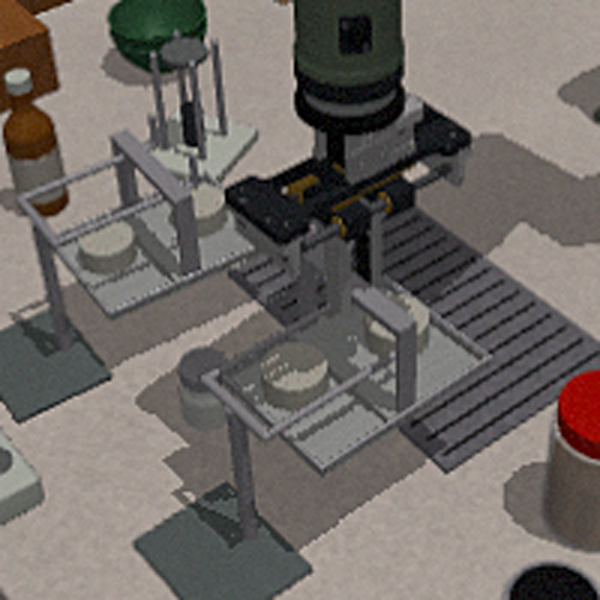

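Emit:
{"fn": "step_arm", "kwargs": {"targets": [{"claw":0.01,"linear":[0,-0.002,0],"twist":[0,0,0]},{"claw":0.01,"linear":[0,-0.006,0],"twist":[0,0,0]},{"claw":0.01,"linear":[0,-0.012,0],"twist":[0,0,0]},{"claw":0.01,"linear":[0,-0.02,0],"twist":[0,0,0]},{"claw":0.01,"linear":[0,-0.03,0],"twist":[0,0,0]},{"claw":0.01,"linear":[0,-0.042,0],"twist":[0,0,0]},{"claw":0.01,"linear":[0,-0.054,0],"twist":[0,0,0]},{"claw":0.01,"linear":[0,-0.066,0],"twist":[0,0,0]},{"claw":0.01,"linear":[0,-0.078,0],"twist":[0,0,0]},{"claw":0.01,"linear":[0,-0.09,0],"twist":[0,0,0]},{"claw":0.01,"linear":[0,-0.102,0],"twist":[0,0,0]},{"claw":0.01,"linear":[-0.003,-0.114,0],"twist":[0,0,0.02]},{"claw":0.01,"linear":[-0.007,-0.126,0],"twist":[0,0,0.05]},{"claw":0.01,"linear":[-0.012,-0.138,0],"twist":[0,0,0.08]},{"claw":0.01,"linear":[-0.017,-0.148,0],"twist":[0,0,0.1]},{"claw":0.01,"linear":[-0.022,-0.156,0],"twist":[0,0,0.12]},{"claw":0.01,"linear":[-0.025,-0.162,0],"twist":[0,0,0.15]},{"claw":0.01,"linear":[-0.027,-0.166,0],"twist":[0,0,0.15]},{"claw":0.01,"linear":[-0.0283,-0.1675,0],"twist":[0,0,0.15]},{"claw":0.01,"linear":[-0.0283,-0.1675,0],"twist":[0,0,0.15]}]}}

```text
time_s: 6.9
tool_pos: [0.478, 0.1116, 0.1991]
eef_rot: [[0.0, 1.0, 0.001], [1.0, -0.0, -0.0], [-0.0, 0.001, -1.0]]
ft_force: [0.3, -0.7, -7.1]
opening: 0.185
```

```bash
python3 -c "
from h import *
st();p=shot('scene');save(p,'s3',(200,120,440,320),3);p=shot('top');save(p,'t3',(230,90,450,290),3)
p=shot('wrist');save(p,'w3')
"
```

```text
t 6.9 pos [0.478  0.1116 0.1991] yaw 89.99 z [ 0.0006 -0.     -1.    ] F [ 0.2778 -0.7107 -7.0701] q [ 0.053  0.031  1.75  -0.     1.36   0.053] open 0.185
```

View pics/s3.png

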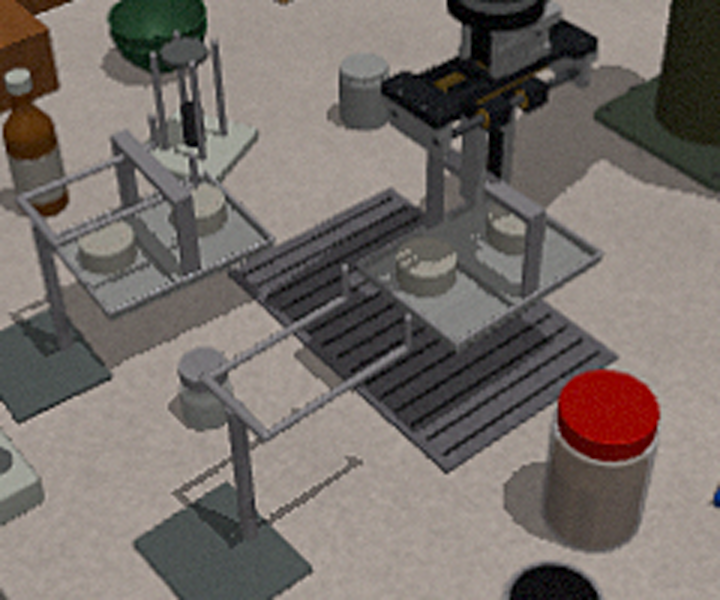

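Emit:
{"fn": "step_arm", "kwargs": {"targets": [{"claw":0.01,"linear":[0,0,0.002],"twist":[0,0,0]},{"claw":0.01,"linear":[0,0,0.006],"twist":[0,0,0]},{"claw":0.01,"linear":[0,0,0.012],"twist":[0,0,0]},{"claw":0.01,"linear":[0,0,0.02],"twist":[0,0,0]},{"claw":0.01,"linear":[0,0,0.03],"twist":[0,0,0]},{"claw":0.01,"linear":[0,0,0.04],"twist":[0,0,0]},{"claw":0.01,"linear":[0,0,0.05],"twist":[0,0,0]},{"claw":0.01,"linear":[0,0,0.06],"twist":[0,0,0]},{"claw":0.01,"linear":[0,0,0.07],"twist":[0,0,0]},{"claw":0.01,"linear":[0,0,0.08],"twist":[0,0,0]},{"claw":0.01,"linear":[0,0,0.09],"twist":[0,0,0]},{"claw":0.01,"linear":[0,0,0.098],"twist":[0,0,0]},{"claw":0.01,"linear":[0,0,0.104],"twist":[0,0,0]},{"claw":0.01,"linear":[0,0,0.108],"twist":[0,0,0]},{"claw":0.01,"linear":[0,0,0.111],"twist":[0,0,0]},{"claw":0.01,"linear":[0,0,0.113],"twist":[0,0,0]},{"claw":0.01,"linear":[0,0,0.114],"twist":[0,0,0]},{"claw":0.01,"linear":[0,0,0.114],"twist":[0,0,0]}]}}

```text
time_s: 8.55
tool_pos: [0.4782, 0.1118, 0.0851]
eef_rot: [[-0.0, 1.0, 0.0], [1.0, 0.0, 0.0], [0.0, 0.0, -1.0]]
ft_force: [0.6, 0.3, -7.4]
opening: 0.185
```

Emit:
{"fn": "step_arm", "kwargs": {"targets": [{"claw":0.01,"linear":[0,0,0.001],"twist":[0,0,0]},{"claw":0.01,"linear":[0,0,0.002],"twist":[0,0,0]},{"claw":0.01,"linear":[0,0,0.003],"twist":[0,0,0]},{"claw":0.01,"linear":[0,0,0.003],"twist":[0,0,0]}]}}

```text
time_s: 8.88
tool_pos: [0.4784, 0.1119, 0.0829]
eef_rot: [[-0.0, 1.0, 0.001], [1.0, 0.0, 0.0], [0.0, 0.001, -1.0]]
ft_force: [-1.8, -0.2, -1.4]
opening: 0.185
```

Emit:
{"fn": "step_arm", "kwargs": {"targets": [{"claw":0.01,"linear":[0,0,0.001],"twist":[0,0,0]},{"claw":0.06,"linear":[0,0,0.001],"twist":[0,0,0]},{"claw":0.06,"linear":[0,0,0.001],"twist":[0,0,0]},{"claw":0.06,"linear":[0,0,0.001],"twist":[0,0,0]},{"claw":0.06,"linear":[0,0,0.001],"twist":[0,0,0]},{"claw":0.06,"linear":[0,0,0.001],"twist":[0,0,0]},{"claw":0.06,"linear":[0,0,-0.03],"twist":[0,0,0]},{"claw":0.06,"linear":[0,0,-0.07],"twist":[0,0,0]},{"claw":0.06,"linear":[0,0,-0.11],"twist":[0,0,0]},{"claw":0.06,"linear":[0,0,-0.15],"twist":[0,0,0]},{"claw":0.06,"linear":[0,0,-0.177],"twist":[0,0,0]},{"claw":0.06,"linear":[0,0,-0.177],"twist":[0,0,0]}]}}

```text
time_s: 9.88
tool_pos: [0.4825, 0.1121, 0.2668]
eef_rot: [[-0.0, 1.0, 0.015], [1.0, 0.0, 0.001], [0.001, 0.015, -1.0]]
ft_force: [-0.2, 0.3, 0.9]
opening: 0.638
```

```bash
python3 -c "
from h import *
st();go([.656,-.1437,.24],86.9)
"
```

```text
t 9.88 pos [0.4825 0.1121 0.2668] yaw 90.01 z [ 0.0148  0.0008 -0.9999] F [-0.2423  0.286   0.8794] q [ 0.053 -0.02   1.661  0.     1.486  0.053] open 0.638
lin [-0.2559, 0.173, 0.0292] twist [0.141, -0.012, 0.518] rows 7.4
```

Emit:
{"fn": "step_arm", "kwargs": {"targets": [{"claw":0.06,"linear":[-0.2557,0.178,0.02],"twist":[0,0,0.52]},{"claw":0.06,"linear":[-0.2557,0.178,0.02],"twist":[0,0,0.52]},{"claw":0.06,"linear":[-0.2557,0.178,0.02],"twist":[0,0,0.52]},{"claw":0.06,"linear":[-0.2557,0.178,0.02],"twist":[0,0,0.52]},{"claw":0.06,"linear":[-0.2557,0.178,0.02],"twist":[0,0,0.52]},{"claw":0.06,"linear":[-0.2557,0.178,0.02],"twist":[0,0,0.52]},{"claw":0.06,"linear":[-0.2557,0.178,0.02],"twist":[0,0,0.52]},{"claw":0.06,"linear":[-0.2557,0.178,0.02],"twist":[0,0,0.52]},{"claw":0.06,"linear":[-0.2557,0.178,0.02],"twist":[0,0,0.52]},{"claw":0.06,"linear":[-0.2557,0.178,0.02],"twist":[0,0,0.52]},{"claw":0.06,"linear":[-0.2557,0.178,0.02],"twist":[0,0,0.52]}]}}

```text
time_s: 10.8
tool_pos: [0.6553, -0.143, 0.238]
eef_rot: [[0.054, 0.999, -0.002], [0.999, -0.054, 0.001], [0.001, -0.002, -1.0]]
ft_force: [-0.4, -0.8, -0.0]
opening: 0.64
```

```bash
python3 -c "
from h import *
st();p=shot('wrist');save(p,'w4');w=cloud(p)
x,y,z=w[...,0],w[...,1],w[...,2]
m=(abs(z-.176)<.006)
for yc in (-.19,-.17,-.15,-.14,-.12,-.1):
    mm=m&(abs(y-yc)<.01)&(abs(x-.656)<.022); 
    if mm.sum(): print(yc,np.percentile(x[mm],[1,50,99]),np.median(z[mm]))
"
```

```text
t 10.8 pos [ 0.6553 -0.143   0.238 ] yaw 86.9 z [-0.0018  0.0012 -1.    ] F [-0.4302 -0.7829 -0.0112] q [-0.344  0.389  1.241  0.001  1.513 -0.29 ] open 0.64
-0.19 [0.6423 0.6513 0.6601] 0.17550888565083866
-0.17 [0.6435 0.6525 0.6618] 0.17552273417474015
-0.15 [0.6449 0.6538 0.6627] 0.17556633762969817
-0.14 [0.6455 0.6543 0.6631] 0.17554156030823653
-0.12 [0.6467 0.6558 0.6648] 0.175569047250078
-0.1 [0.6348 0.6566 0.6657] 0.1756724114677209
```

View pics/w4.png

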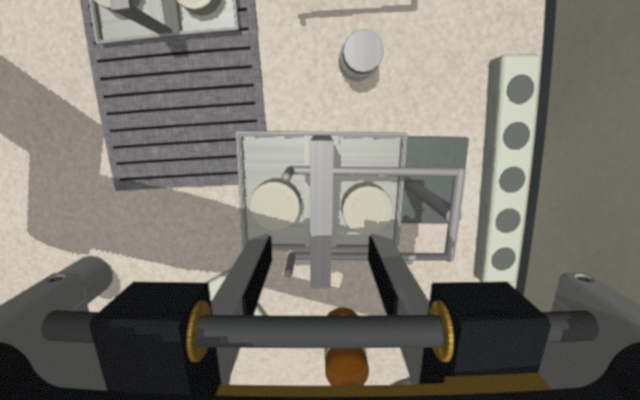

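Emit:
{"fn": "step_arm", "kwargs": {"force": 50, "targets": [{"claw":0.06,"linear":[0,-0.0015,0.03],"twist":[0,0,0.06]},{"claw":0.06,"linear":[0,-0.0015,0.06],"twist":[0,0,0.06]},{"claw":0.06,"linear":[0,-0.0015,0.0864],"twist":[0,0,0.06]},{"claw":0.06,"linear":[0,-0.0015,0.0864],"twist":[0,0,0.06]},{"claw":0.01,"linear":[0,-0.0015,0.0864],"twist":[0,0,0.06]},{"claw":0.01,"linear":[0,-0.0015,0.0864],"twist":[0,0,0.06]},{"claw":0.01,"linear":[0,-0.0015,0.0864],"twist":[0,0,0.06]},{"claw":0.01,"linear":[0,-0.0015,0.0864],"twist":[0,0,0.06]},{"claw":0.01,"linear":[0,-0.0015,0.0864],"twist":[0,0,0.06]},{"claw":0.01,"linear":[0,-0.0015,0.0864],"twist":[0,0,0.06]},{"claw":0.01,"linear":[0,-0.0015,0.0864],"twist":[0,0,0.06]},{"claw":0.01,"linear":[0,-0.0015,0.0864],"twist":[0,0,0.06]},{"claw":0.01,"linear":[0,-0.0015,0.0864],"twist":[0,0,0.06]}]}}

```text
time_s: 11.93
tool_pos: [0.6555, -0.1441, 0.1536]
eef_rot: [[0.061, 0.998, 0.002], [0.998, -0.061, -0.001], [-0.0, 0.002, -1.0]]
ft_force: [1.4, -0.0, 2.7]
opening: 0.184
```

Emit:
{"fn": "step_arm", "kwargs": {"targets": [{"claw":0.01,"linear":[0,0,-0.001],"twist":[0,0,0]},{"claw":0.01,"linear":[0,0,-0.003],"twist":[0,0,0]},{"claw":0.01,"linear":[0,0,-0.006],"twist":[0,0,0]},{"claw":0.01,"linear":[0,0,-0.01],"twist":[0,0,0]},{"claw":0.01,"linear":[0,0,-0.015],"twist":[0,0,0]},{"claw":0.01,"linear":[0,0,-0.02],"twist":[0,0,0]},{"claw":0.01,"linear":[0,0,-0.025],"twist":[0,0,0]},{"claw":0.01,"linear":[0,0,-0.03],"twist":[0,0,0]},{"claw":0.01,"linear":[0,0,-0.035],"twist":[0,0,0]},{"claw":0.01,"linear":[0,0,-0.039],"twist":[0,0,0]},{"claw":0.01,"linear":[0,0,-0.042],"twist":[0,0,0]},{"claw":0.01,"linear":[0,0,-0.044],"twist":[0,0,0]},{"claw":0.01,"linear":[0,0,-0.046],"twist":[0,0,0]},{"claw":0.01,"linear":[0,0,-0.046],"twist":[0,0,0]}]}}

```text
time_s: 13.1
tool_pos: [0.6547, -0.1439, 0.199]
eef_rot: [[0.061, 0.998, 0.0], [0.998, -0.061, -0.0], [-0.0, 0.0, -1.0]]
ft_force: [0.8, 0.2, -6.1]
opening: 0.181
```

```bash
python3 -c "
from h import *
st();p=shot('scene');save(p,'s5',(200,120,440,320),3)
for y in(-.105,-.095,-.06): go([.478,y,.199],90.0)
"
```

```text
t 13.1 pos [ 0.6547 -0.1439  0.199 ] yaw 86.52 z [ 0.0005 -0.0002 -1.    ] F [ 0.8217  0.2494 -6.0799] q [-0.345  0.411  1.292 -0.     1.438 -0.285] open 0.181
lin [0.0281, -0.1786, -0.0004] twist [0.002, 0.001, -0.58] rows 4.3
lin [0.038, -0.1792, -0.0004] twist [0.002, 0.001, -0.58] rows 4.4
lin [0.073, -0.1813, -0.0004] twist [0.002, 0.001, -0.58] rows 4.7
```

View pics/s5.png

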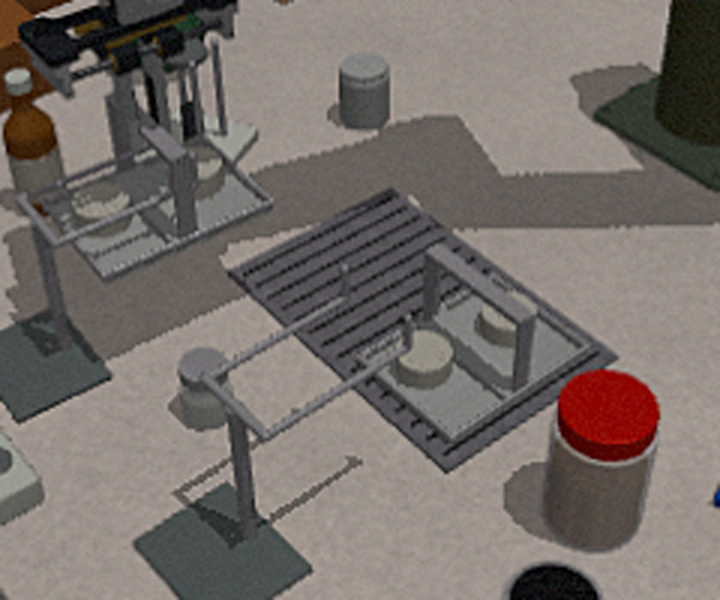

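Emit:
{"fn": "step_arm", "kwargs": {"targets": [{"claw":0.01,"linear":[0,-0.002,0],"twist":[0,0,0]},{"claw":0.01,"linear":[0,-0.006,0],"twist":[0,0,0]},{"claw":0.01,"linear":[0,-0.012,0],"twist":[0,0,0]},{"claw":0.01,"linear":[0,-0.02,0],"twist":[0,0,0]},{"claw":0.01,"linear":[0,-0.03,0],"twist":[0,0,0]},{"claw":0.01,"linear":[0,-0.042,0],"twist":[0,0,0]},{"claw":0.01,"linear":[0,-0.054,0],"twist":[0,0,0]},{"claw":0.01,"linear":[0,-0.066,0],"twist":[0,0,0]},{"claw":0.01,"linear":[0,-0.078,0],"twist":[0,0,0]},{"claw":0.01,"linear":[0,-0.09,0],"twist":[0,0,0]},{"claw":0.01,"linear":[0.002,-0.102,0],"twist":[0,0,0]},{"claw":0.01,"linear":[0.006,-0.114,0],"twist":[0,0,-0.05]},{"claw":0.01,"linear":[0.012,-0.126,0],"twist":[0,0,-0.12]},{"claw":0.01,"linear":[0.02,-0.138,0],"twist":[0,0,-0.2]},{"claw":0.01,"linear":[0.029,-0.15,0],"twist":[0,0,-0.28]},{"claw":0.01,"linear":[0.038,-0.16,0],"twist":[0,0,-0.36]},{"claw":0.01,"linear":[0.047,-0.168,0],"twist":[0,0,-0.44]},{"claw":0.01,"linear":[0.055,-0.174,0],"twist":[0,0,-0.5]},{"claw":0.01,"linear":[0.062,-0.178,0],"twist":[0,0,-0.55]},{"claw":0.01,"linear":[0.067,-0.181,0],"twist":[0,0,-0.58]}]}}

```text
time_s: 14.82
tool_pos: [0.4776, -0.0651, 0.1988]
eef_rot: [[-0.001, 1.0, 0.001], [1.0, 0.001, 0.0], [0.0, 0.001, -1.0]]
ft_force: [1.0, 0.3, -7.7]
opening: 0.18
```

Emit:
{"fn": "step_arm", "kwargs": {"targets": [{"claw":0.01,"linear":[0.003,0,0.002],"twist":[0,0,0]},{"claw":0.01,"linear":[0.005,0,0.006],"twist":[0,0,0]},{"claw":0.01,"linear":[0.006,0,0.012],"twist":[0,0,0]},{"claw":0.01,"linear":[0.006,0,0.02],"twist":[0,0,0]},{"claw":0.01,"linear":[0.006,0,0.03],"twist":[0,0,0]},{"claw":0.01,"linear":[0.006,0,0.04],"twist":[0,0,0]},{"claw":0.01,"linear":[0.006,0,0.05],"twist":[0,0,0]},{"claw":0.01,"linear":[0.006,0,0.06],"twist":[0,0,0]},{"claw":0.01,"linear":[0.006,0,0.07],"twist":[0,0,0]},{"claw":0.01,"linear":[0.006,0,0.08],"twist":[0,0,0]},{"claw":0.01,"linear":[0.006,0,0.09],"twist":[0,0,0]},{"claw":0.01,"linear":[0.006,0,0.098],"twist":[0,0,0]},{"claw":0.01,"linear":[0.006,0,0.104],"twist":[0,0,0]},{"claw":0.01,"linear":[0.006,0,0.108],"twist":[0,0,0]},{"claw":0.01,"linear":[0.006,0,0.111],"twist":[0,0,0]},{"claw":0.01,"linear":[0.006,0,0.113],"twist":[0,0,0]},{"claw":0.01,"linear":[0.006,0,0.113],"twist":[0,0,0]}]}}

```text
time_s: 16.23
tool_pos: [0.478, -0.06, 0.0854]
eef_rot: [[-0.0, 1.0, -0.0], [1.0, 0.0, -0.0], [-0.0, -0.0, -1.0]]
ft_force: [-0.8, -0.2, -6.1]
opening: 0.183
```

```bash
python3 -c "
from h import *
st();p=shot('scene');save(p,'s6',(200,120,440,320),3)
"
```

```text
t 16.23 pos [ 0.478  -0.06    0.0854] yaw 90.0 z [-0. -0. -1.] F [-0.8139 -0.1817 -6.0866] q [-0.305  0.149  1.88  -0.     1.113 -0.305] open 0.183
```

View pics/s6.png

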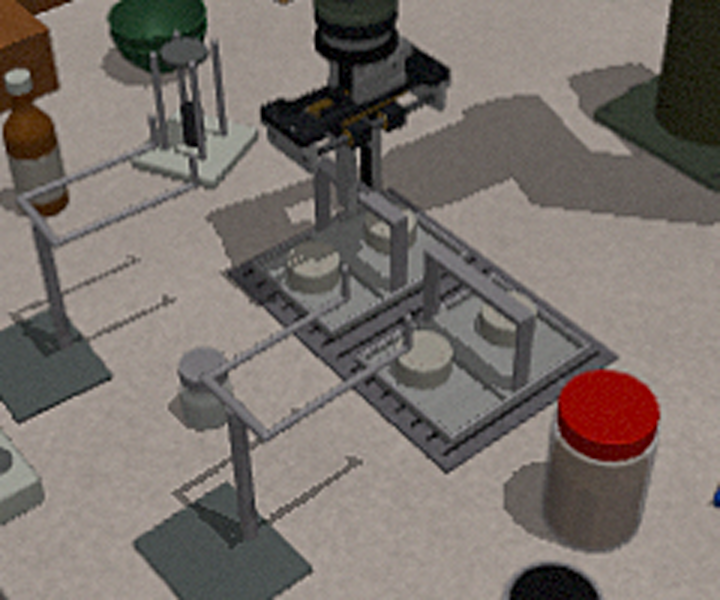

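Nearly down, all four dishes aboard. Lower the last 3 mm, release, rise.

Emit:
{"fn": "step_arm", "kwargs": {"targets": [{"claw":0.01,"linear":[0,0,0.001],"twist":[0,0,0]},{"claw":0.01,"linear":[0,0,0.002],"twist":[0,0,0]},{"claw":0.01,"linear":[0,0,0.003],"twist":[0,0,0]},{"claw":0.01,"linear":[0,0,0.0035],"twist":[0,0,0]},{"claw":0.06,"linear":[0,0,0.0035],"twist":[0,0,0]},{"claw":0.06,"linear":[0,0,0.0035],"twist":[0,0,0]},{"claw":0.06,"linear":[0,0,0.0035],"twist":[0,0,0]},{"claw":0.06,"linear":[0,0,0.0035],"twist":[0,0,0]},{"claw":0.06,"linear":[0,0,0.0035],"twist":[0,0,0]},{"claw":0.06,"linear":[0,0,0.0035],"twist":[0,0,0]},{"claw":0.06,"linear":[0,0,-0.03],"twist":[0,0,0]},{"claw":0.06,"linear":[0,0,-0.07],"twist":[0,0,0]},{"claw":0.06,"linear":[0,0,-0.11],"twist":[0,0,0]},{"claw":0.06,"linear":[0,0,-0.15],"twist":[0,0,0]},{"claw":0.06,"linear":[0,0,-0.177],"twist":[0,0,0]},{"claw":0.06,"linear":[0,0,-0.177],"twist":[0,0,0]},{"claw":0.06,"linear":[0,0,-0.177],"twist":[0,0,0]}]}}

```text
time_s: 17.7
tool_pos: [0.4793, -0.0604, 0.2648]
eef_rot: [[-0.0, 1.0, 0.005], [1.0, 0.0, -0.002], [-0.002, 0.005, -1.0]]
ft_force: [-0.4, 0.6, -0.9]
opening: 0.639
```

```bash
cat >> h.py <<'E'
def dishes(p,w,zlo,zhi,names=("dish1",)):
    out=[]
    for m in masks_of(p,"dish1"):
        q=w[m["pixels"]];q=q[~np.isnan(q[:,0])]
        k=(q[:,2]>zlo)&(q[:,2]<zhi);q=q[k]
        if len(q)<40: continue
        (cx,cy),r=cv2.minEnclosingCircle(q[:,:2].astype(np.float32))
        # robust circle, fixed r=27: mean of bbox
        lo,hi=np.percentile(q[:,:2],1,axis=0),np.percentile(q[:,:2],99,axis=0)
        print("dish p",round(m["p"],2),"px",np.round(m["pixel"]),"n",len(q),"encl",np.array([cx,cy,r]),"bbox c",(lo+hi)/2,"size",hi-lo,"med",np.median(q,0))
E
python3 -c "
from h import *
st()
for n in('top','wrist'):
    p=shot(n);w=cloud(p);save(p,n+'7',*(((230,90,450,290),3) if n=='top' else ()));print(n);dishes(p,w,.026,.042)
"
```

```text
t 17.7 pos [ 0.4793 -0.0604  0.2648] yaw 90.01 z [ 0.005  -0.0016 -1.    ] F [-0.4407  0.6179 -0.9297] q [-0.305 -0.039  1.684 -0.     1.492 -0.305] open 0.639
top
dish p 0.55 px [286. 234.] n 182 encl [0.4268 0.1021 0.0263] bbox c [0.427  0.1016] size [0.0475 0.0474] med [0.427  0.1018 0.0338]
dish p 0.47 px [284. 205.] n 185 encl [0.5257 0.0917 0.027 ] bbox c [0.5266 0.0926] size [0.0489 0.0492] med [0.5263 0.0924 0.0334]
wrist
dish p 0.91 px [361.  61.] n 1590 encl [0.524  0.0926 0.0271] bbox c [0.5235 0.0923] size [0.0499 0.0497] med [0.5235 0.0926 0.0331]
dish p 0.73 px [358. 188.] n 1186 encl [ 0.5251 -0.0721  0.0266] bbox c [ 0.525  -0.0716] size [0.0485 0.0484] med [ 0.5247 -0.0715  0.0328]
dish p 0.64 px [282.  48.] n 1605 encl [0.4259 0.1042 0.0272] bbox c [0.4255 0.1038] size [0.0487 0.0512] med [0.4259 0.1042 0.0331]
dish p 0.6 px [285. 186.] n 1234 encl [ 0.4274 -0.0692  0.0269] bbox c [ 0.4277 -0.0687] size [0.0498 0.0501] med [ 0.4278 -0.0678  0.0329]
```

View pics/top7.png

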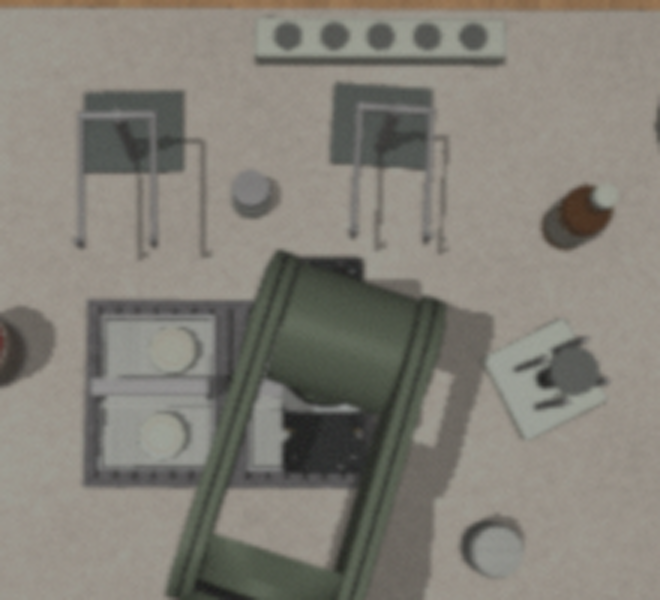

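View pics/wrist7.png

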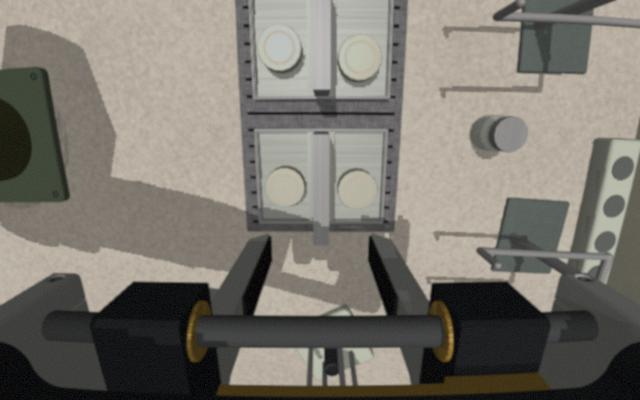

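Emit:
{"fn": "step_arm", "kwargs": {"targets": [{"claw":0.08,"linear":[-0.307,-0.036,-0.021],"twist":[0,0,10.5]},{"claw":0.08,"linear":[-0.307,-0.036,-0.021],"twist":[0,0,10.5]},{"claw":0.08,"linear":[-0.307,-0.036,-0.021],"twist":[0,0,10.5]},{"claw":0.08,"linear":[-0.307,-0.036,-0.021],"twist":[0,0,10.5]},{"claw":0.08,"linear":[-0.307,-0.036,-0.021],"twist":[0,0,10.5]},{"claw":0.08,"linear":[-0.307,-0.036,-0.021],"twist":[0,0,10.5]},{"claw":0.08,"linear":[-0.307,-0.036,-0.021],"twist":[0,0,10.5]},{"claw":0.08,"linear":[-0.307,-0.036,-0.021],"twist":[0,0,10.5]},{"claw":0.08,"linear":[-0.307,-0.036,-0.021],"twist":[0,0,10.5]},{"claw":0.08,"linear":[-0.307,-0.036,-0.021],"twist":[0,0,10.5]},{"claw":0.08,"linear":[-0.307,-0.036,-0.021],"twist":[0,0,10.5]},{"claw":0.08,"linear":[-0.307,-0.036,-0.021],"twist":[0,0,10.5]},{"claw":0.08,"linear":[-0.307,-0.036,-0.021],"twist":[0,0,10.5]}]}}

```text
time_s: 18.98
tool_pos: [0.442, -0.3659, 0.283]
eef_rot: [[0.89, 0.456, -0.001], [0.456, -0.89, 0.001], [-0.0, -0.001, -1.0]]
ft_force: [0.0, -0.5, -0.5]
opening: 0.847
```

```bash
python3 -c "
from h import *
st();p=shot('wrist');w=cloud(p);save(p,'w8');np.savez('w8.npz',w=w,c=p['color'])
x,y,z=w[...,0],w[...,1],w[...,2]
n=(abs(x-.495)<.09)&(abs(y+.34)<.09)
for lab,m in(('base',n&(z>.008)&(z<.024)),('plat',n&(z>.125)&(z<.16))):
    k,l,s,_=cv2.connectedComponentsWithStats(m.astype(np.uint8))
    mm=m
    q=w[mm];r=cv2.minAreaRect(q[:,:2].astype(np.float32));print(lab,len(q),r,np.percentile(q[:,2],[2,25,50,75,98]))
# height histogram
print(np.histogram(z[n&(z>.12)],bins=np.arange(.12,.16,.002)))
p=shot('top');w=cloud(p)
print([ (m['p'],w[m['pixels']].mean(0)) for m in masks_of(p,'platform')][:1]);dishes(p,w,.026,.042)
"
```

```text
t 18.98 pos [ 0.442  -0.3659  0.283 ] yaw 27.16 z [-0.0007  0.0009 -1.    ] F [ 0.0028 -0.5452 -0.523 ] q [-0.842  0.156  1.441  0.     1.545  0.254] open 0.847
base 3771 ((0.4933893084526062, -0.33920910954475403), (0.10988856852054596, 0.11094488203525543), 26.53811264038086) [0.0127 0.015  0.0157 0.0163 0.0175]
plat 2228 ((0.493325412273407, -0.3395872414112091), (0.05504888296127319, 0.055859360843896866), 27.176694869995117) [0.1376 0.1389 0.1394 0.14   0.1445]
(array([   4,    8,    4,    4,    8,    6,    4,    7,   67, 1587,  368,
        104,   68,    3,    0,    0,    0,    0,    0,    0]), array([0.12 , 0.122, 0.124, 0.126, 0.128, 0.13 , 0.132, 0.134, 0.136,
       0.138, 0.14 , 0.142, 0.144, 0.146, 0.148, 0.15 , 0.152, 0.154,
       0.156, 0.158, 0.16 ]))
[(0.68, array([nan, nan, nan]))]
dish p 0.67 px [335. 205.] n 189 encl [ 0.5278 -0.0746  0.0268] bbox c [ 0.5273 -0.0745] size [0.0486 0.0517] med [ 0.5272 -0.0758  0.0331]
dish p 0.66 px [288. 206.] n 187 encl [0.5258 0.0918 0.027 ] bbox c [0.5264 0.0912] size [0.0495 0.0515] med [0.5263 0.0897 0.0336]
dish p 0.64 px [337. 232.] n 185 encl [ 0.4299 -0.0715  0.0266] bbox c [ 0.4293 -0.0725] size [0.0511 0.0481] med [ 0.4309 -0.0723  0.0335]
dish p 0.45 px [284. 236.] n 143 encl [0.4269 0.1032 0.0236] bbox c [0.4271 0.1018] size [0.041  0.0412] med [0.427  0.1017 0.0337]
```

View pics/w8.png

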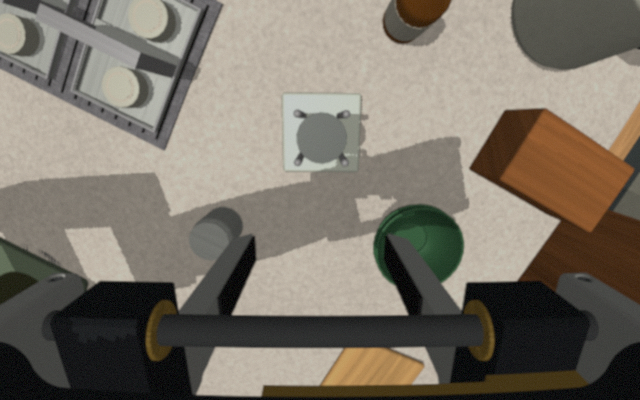

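Emit:
{"fn": "step_arm", "kwargs": {"targets": [{"claw":0.068,"linear":[0.2081,-0.2256,0.153],"twist":[0,0,4.5]},{"claw":0.068,"linear":[0.2081,-0.2256,0.153],"twist":[0,0,4.5]},{"claw":0.068,"linear":[0.2081,-0.2256,0.153],"twist":[0,0,4.5]},{"claw":0.068,"linear":[0.2081,-0.2256,0.153],"twist":[0,0,4.5]},{"claw":0.068,"linear":[0.2081,-0.2256,0.153],"twist":[0,0,4.5]},{"claw":0.068,"linear":[0.2081,-0.2256,0.153],"twist":[0,0,4.5]},{"claw":0.068,"linear":[0.2081,-0.2256,0.153],"twist":[0,0,4.5]},{"claw":0.068,"linear":[0.2081,-0.2256,0.153],"twist":[0,0,4.5]},{"claw":0.068,"linear":[0.2081,-0.2256,0.153],"twist":[0,0,4.5]},{"claw":0.068,"linear":[0.2081,-0.2256,0.153],"twist":[0,0,4.5]},{"claw":0.068,"linear":[0.2081,-0.2256,0.153],"twist":[0,0,4.5]},{"claw":0.068,"linear":[0.2081,-0.2256,0.153],"twist":[0,0,4.5]}]}}

```text
time_s: 20.18
tool_pos: [0.5258, -0.073, 0.1319]
eef_rot: [[1.0, -0.001, 0.002], [-0.001, -1.0, -0.002], [0.002, 0.002, -1.0]]
ft_force: [-0.3, -0.3, 0.3]
opening: 0.725
```

```bash
python3 -c "
from h import *
st();p=shot('wrist');w=cloud(p);save(p,'w9');dishes(p,w,.026,.042)
"
```

```text
t 20.18 pos [ 0.5258 -0.073   0.1319] yaw -0.03 z [ 0.0022 -0.0015 -1.    ] F [-0.2795 -0.3347  0.283 ] q [-0.301  0.185  1.727 -0.001  1.226  1.271] open 0.725
dish p 0.87 px [151. 203.] n 2434 encl [0.5239 0.0926 0.0273] bbox c [0.5247 0.0918] size [0.05   0.0501] med [0.5257 0.0905 0.0331]
dish p 0.78 px [322. 200.] n 2521 encl [ 0.5262 -0.0732  0.027 ] bbox c [ 0.5269 -0.0735] size [0.0501 0.0493] med [ 0.5277 -0.0731  0.033 ]
dish p 0.63 px [153. 270.] n 75 encl [0.4492 0.1042 0.0116] bbox c [0.4509 0.1034] size [0.0031 0.0214] med [0.4513 0.1022 0.0294]
dish p 0.56 px [317. 301.] n 611 encl [ 0.4285 -0.0699  0.027 ] bbox c [ 0.4311 -0.07  ] size [0.0472 0.0447] med [ 0.4169 -0.07    0.033 ]
```

View pics/w9.png

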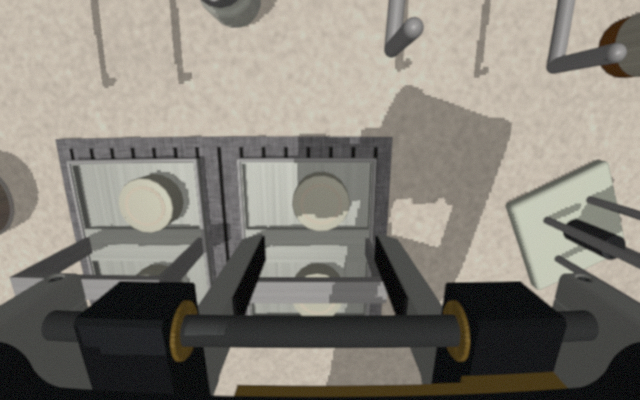

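Emit:
{"fn": "step_arm", "kwargs": {"force": 30, "targets": [{"claw":0.068,"linear":[0.001,0.0015,0.03],"twist":[0,0,0]},{"claw":0.068,"linear":[0.001,0.0015,0.065],"twist":[0,0,0]},{"claw":0.068,"linear":[0.001,0.0015,0.095],"twist":[0,0,0]},{"claw":0.068,"linear":[0.001,0.0015,0.113],"twist":[0,0,0]},{"claw":0.068,"linear":[0.001,0.0015,0.113],"twist":[0,0,0]},{"claw":0.068,"linear":[0.001,0.0015,0.113],"twist":[0,0,0]},{"claw":0.04,"linear":[0.001,0.0015,0.113],"twist":[0,0,0]},{"claw":0.04,"linear":[0.001,0.0015,0.113],"twist":[0,0,0]},{"claw":0.04,"linear":[0.001,0.0015,0.113],"twist":[0,0,0]},{"claw":0.04,"linear":[0.001,0.0015,0.113],"twist":[0,0,0]},{"claw":0.04,"linear":[0.001,0.0015,0.113],"twist":[0,0,0]},{"claw":0.04,"linear":[0.001,0.0015,0.113],"twist":[0,0,0]}]}}

```text
time_s: 21.28
tool_pos: [0.5279, -0.0739, 0.0198]
eef_rot: [[1.0, 0.0, 0.004], [0.0, -1.0, -0.002], [0.004, 0.002, -1.0]]
ft_force: [-0.8, -1.1, 5.7]
opening: 0.564
```

Emit:
{"fn": "step_arm", "kwargs": {"targets": [{"claw":0.04,"linear":[0,0,0],"twist":[0,0,0]},{"claw":0.04,"linear":[0,0,0],"twist":[0,0,0]}]}}

```text
time_s: 21.45
tool_pos: [0.5279, -0.0739, 0.0198]
eef_rot: [[1.0, 0.0, 0.004], [0.0, -1.0, -0.002], [0.004, 0.002, -1.0]]
ft_force: [-1.0, -1.1, 5.6]
opening: 0.569
```

```bash
python3 -c "
from h import *
st();p=shot('wrist');save(p,'w10');p=shot('scene');save(p,'s10',(200,120,440,320),3)
"
```

```text
t 21.45 pos [ 0.5279 -0.0739  0.0198] yaw 0.02 z [ 0.0041 -0.0019 -1.    ] F [-0.9602 -1.0824  5.5727] q [-0.301  0.347  1.794 -0.001  0.996  1.27 ] open 0.569
```

View pics/s10.png

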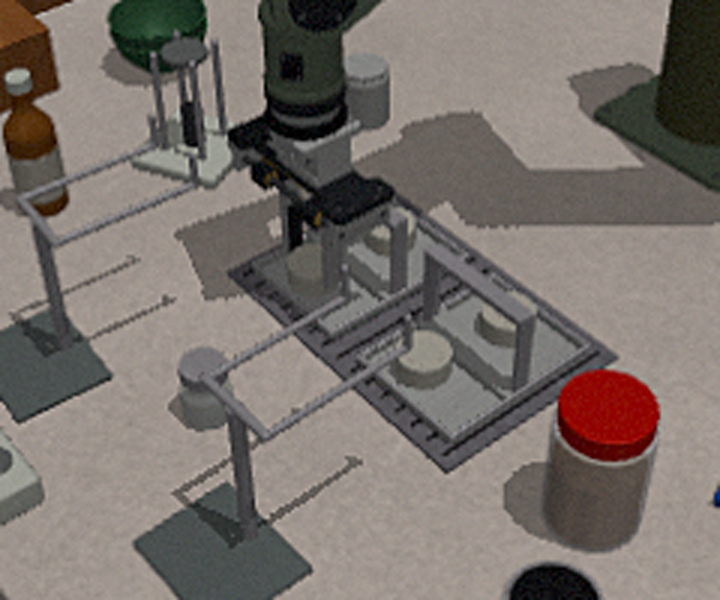

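View pics/w10.png

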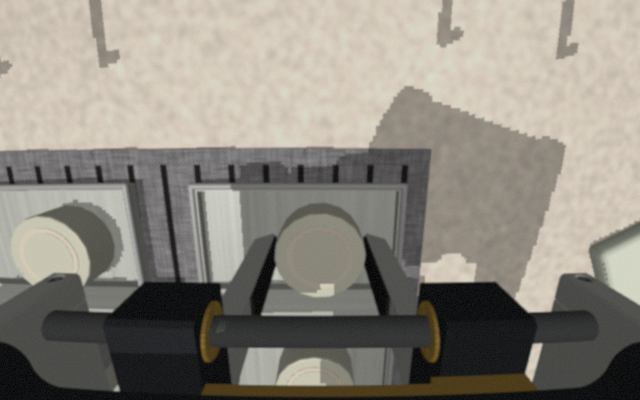

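Emit:
{"fn": "step_arm", "kwargs": {"targets": [{"claw":0.04,"linear":[0,0,-0.002],"twist":[0,0,0]},{"claw":0.04,"linear":[0,0,-0.004],"twist":[0,0,0]},{"claw":0.04,"linear":[0,0,-0.006],"twist":[0,0,0]},{"claw":0.04,"linear":[0,0,-0.006],"twist":[0,0,0]}]}}

```text
time_s: 21.88
tool_pos: [0.5259, -0.0728, 0.0238]
eef_rot: [[1.0, 0.0, 0.0], [0.0, -1.0, 0.0], [0.0, -0.0, -1.0]]
ft_force: [-1.4, -0.2, -0.1]
opening: 0.571
```

```bash
python3 -c "
from h import *
st()
"
```

```text
t 21.88 pos [ 0.5259 -0.0728  0.0238] yaw 0.01 z [ 0.0001  0.0001 -1.    ] F [-1.4215 -0.1594 -0.0903] q [-0.301  0.339  1.794  0.     1.008  1.27 ] open 0.571
```

Emit:
{"fn": "step_arm", "kwargs": {"targets": [{"claw":0.04,"linear":[0,0,-0.02],"twist":[0,0,0]},{"claw":0.04,"linear":[0,0,-0.05],"twist":[0,0,0]},{"claw":0.04,"linear":[0,0,-0.085],"twist":[0,0,0]},{"claw":0.04,"linear":[0,0,-0.12],"twist":[0,0,0]},{"claw":0.04,"linear":[-0.003,0.02,-0.15],"twist":[0,0,-0.4]},{"claw":0.04,"linear":[-0.007,0.05,-0.17],"twist":[0,0,-1]},{"claw":0.04,"linear":[-0.011,0.085,-0.177],"twist":[0,0,-1.6]},{"claw":0.04,"linear":[-0.015,0.12,-0.177],"twist":[0,0,-2.2]},{"claw":0.04,"linear":[-0.02,0.155,-0.177],"twist":[0,0,-2.8]},{"claw":0.04,"linear":[-0.024,0.19,-0.177],"twist":[0,0,-3.4]},{"claw":0.04,"linear":[-0.028,0.225,-0.177],"twist":[0,0,-4]},{"claw":0.04,"linear":[-0.031,0.25,-0.177],"twist":[0,0,-4.4]},{"claw":0.04,"linear":[-0.0325,0.262,-0.177],"twist":[0,0,-4.5]},{"claw":0.04,"linear":[-0.0327,0.2664,-0.177],"twist":[0,0,-4.5]},{"claw":0.04,"linear":[-0.0327,0.2664,-0.177],"twist":[0,0,-4.5]},{"claw":0.04,"linear":[-0.0327,0.2664,-0.177],"twist":[0,0,-4.5]}]}}

```text
time_s: 23.22
tool_pos: [0.4932, -0.3384, 0.2001]
eef_rot: [[0.891, 0.454, -0.001], [0.454, -0.891, 0.001], [0.0, -0.001, -1.0]]
ft_force: [0.4, 0.6, -0.8]
opening: 0.568
```

```bash
python3 - <<'E'
from h import *
st();p=shot('wrist');w=cloud(p);save(p,'w11');s=p["_state"]
# in tool frame
T=(w-np.array(s["tool_pos"]))@np.array(s["eef_rot"])
m=(abs(T[...,2]+.0135)<.006)&(abs(T[...,1])<.035)&(abs(T[...,0])<.04)
q=T[m];print(len(q),cv2.minEnclosingCircle(q[:,:2].astype(np.float32)),np.percentile(q,[1,50,99],axis=0))
for mm in masks_of(p,"dish1")[:2]:
    q=T[mm["pixels"]];print(mm["p"],mm["pixel"],np.nanpercentile(q,[1,50,99],axis=0))
x,y,z=w[...,0],w[...,1],w[...,2]
n=(abs(x-.495)<.08)&(abs(y+.34)<.08)&(z>.008)&(z<.024)
r=cv2.minAreaRect(w[n][:,:2].astype(np.float32));print(n.sum(),r)
E
```

```text
t 23.22 pos [ 0.4932 -0.3384  0.2001] yaw 27.0 z [-0.0006  0.0014 -1.    ] F [ 0.3657  0.6137 -0.8141] q [-0.746  0.26   1.487  0.001  1.395  0.353] open 0.568
6561 ((0.006644664332270622, -4.80216731375549e-05), 0.03503459692001343) [[-0.0259 -0.0304 -0.0179]
 [ 0.0015 -0.0008 -0.0132]
 [ 0.0245  0.0302 -0.0088]]
0.88 [320.0, 248.2] [[-0.0262 -0.0259 -0.0146]
 [ 0.0028 -0.0014 -0.0131]
 [ 0.0251  0.0237  0.0098]]
0.72 [11.2, 9.7] [[ 0.1962 -0.3702  0.1674]
 [ 0.2056 -0.3505  0.1825]
 [ 0.2166 -0.3438  0.1939]]
5034 ((0.493842214345932, -0.3393055200576782), (0.1100718080997467, 0.1104160025715828), 26.53299903869629)
```

View pics/w11.png

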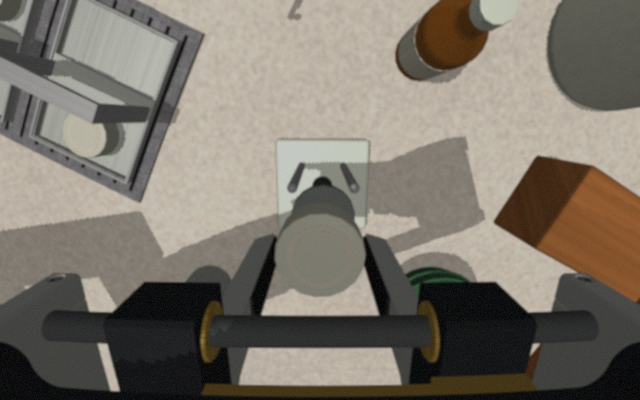

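Emit:
{"fn": "step_arm", "kwargs": {"force": 40, "targets": [{"claw":0.04,"linear":[0,0,0.02],"twist":[0,0,0]},{"claw":0.04,"linear":[0,0,0.036],"twist":[0,0,0]},{"claw":0.04,"linear":[0,0,0.04],"twist":[0,0,0]},{"claw":0.04,"linear":[0,0,0.043],"twist":[0,0,0]},{"claw":0.04,"linear":[0,0,0.046],"twist":[0,0,0]},{"claw":0.04,"linear":[0,0,0.048],"twist":[0,0,0]},{"claw":0.04,"linear":[0,0,0.05],"twist":[0,0,0]},{"claw":0.04,"linear":[0,0,0.05],"twist":[0,0,0]}]}}

```text
time_s: 23.98
tool_pos: [0.4938, -0.3396, 0.1514]
eef_rot: [[0.891, 0.454, 0.001], [0.454, -0.891, -0.001], [0.001, 0.001, -1.0]]
ft_force: [1.2, -0.0, 0.3]
opening: 0.567
```

```bash
python3 - <<'E'
from h import *
st();p=shot('scene');save(p,'s12',(210,60,370,190),4.5)
E
```

```text
t 23.98 pos [ 0.4938 -0.3396  0.1514] yaw 27.01 z [ 0.0013 -0.0008 -1.    ] F [ 1.2411 -0.0094  0.3442] q [-0.747  0.304  1.537  0.     1.3    0.352] open 0.567
```

View pics/s12.png

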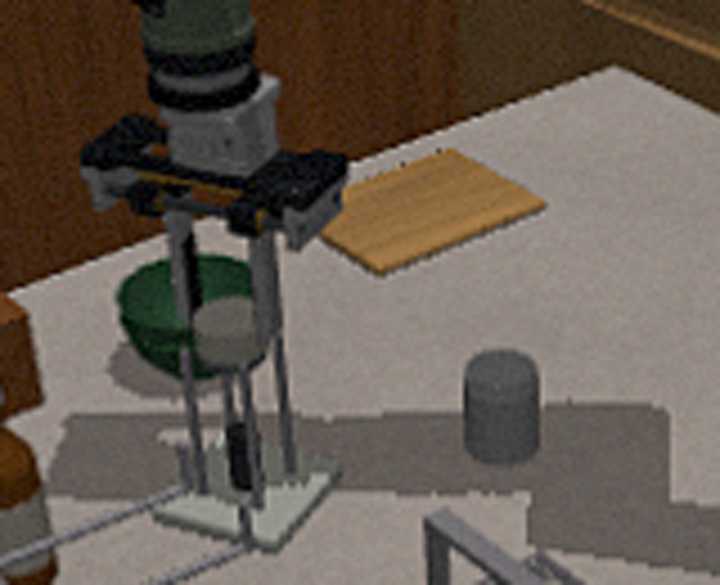

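Emit:
{"fn": "step_arm", "kwargs": {"targets": [{"claw":0.04,"linear":[0,0,0.003],"twist":[0,0,0]},{"claw":0.04,"linear":[0,0,0.006],"twist":[0,0,0]},{"claw":0.04,"linear":[0,0,0.009],"twist":[0,0,0]},{"claw":0.04,"linear":[0,0,0.012],"twist":[0,0,0]},{"claw":0.04,"linear":[0,0,0.015],"twist":[0,0,0]},{"claw":0.04,"linear":[0,0,0.018],"twist":[0,0,0]},{"claw":0.04,"linear":[0,0,0.021],"twist":[0,0,0]},{"claw":0.04,"linear":[0,0,0.024],"twist":[0,0,0]},{"claw":0.04,"linear":[0,0,0.026],"twist":[0,0,0]},{"claw":0.04,"linear":[0,0,0.026],"twist":[0,0,0]}]}}

```text
time_s: 24.87
tool_pos: [0.493, -0.3395, 0.124]
eef_rot: [[0.891, 0.454, -0.001], [0.454, -0.891, -0.0], [-0.001, -0.0, -1.0]]
ft_force: [0.8, -1.7, 2.0]
opening: 0.566
```

Emit:
{"fn": "step_arm", "kwargs": {"targets": [{"claw":0.07,"linear":[0,0,0],"twist":[0,0,0]},{"claw":0.07,"linear":[0,0,0],"twist":[0,0,0]},{"claw":0.07,"linear":[0,0,0],"twist":[0,0,0]},{"claw":0.07,"linear":[0,0,-0.01],"twist":[0,0,0]},{"claw":0.07,"linear":[0,0,-0.035],"twist":[0,0,0]},{"claw":0.07,"linear":[0,0,-0.07],"twist":[0,0,0]},{"claw":0.07,"linear":[0,0,-0.07],"twist":[0,0,0]},{"claw":0.07,"linear":[0,0,-0.07],"twist":[0,0,0]}]}}

```text
time_s: 25.53
tool_pos: [0.4947, -0.3407, 0.1982]
eef_rot: [[0.891, 0.454, 0.005], [0.454, -0.891, -0.004], [0.002, 0.006, -1.0]]
ft_force: [-0.4, 0.2, 0.2]
opening: 0.745
```

```bash
cat >> h.py <<'E'
def pile():
    st();p=shot('wrist');w=cloud(p)
    x,y,z=w[...,0],w[...,1],w[...,2]
    for m in masks_of(p,"dish1"):
        q=w[m["pixels"]];q=q[np.hypot(q[:,0]-.4935,q[:,1]+.3394)<.04]
        if len(q)<200: continue
        zt=np.median(q[:,2]);q=q[abs(q[:,2]-zt)<.006]
        A=np.c_[q[:,:2]-[.4935,-.3394],np.ones(len(q))];c=np.linalg.lstsq(A,q[:,2],rcond=None)[0]
        (cx,cy),r=cv2.minEnclosingCircle(q[:,:2].astype(np.float32))
        print("pile p",m["p"],m["pixel"],"ztop",zt,"plane",c,"circ",cx,cy,r)
    return p,w
E
python3 - <<'E'
from h import *
p,w=pile();save(p,'w13')
E
```

```text
t 25.53 pos [ 0.4947 -0.3407  0.1982] yaw 27.01 z [ 0.0045 -0.0044 -1.    ] F [-0.4046  0.2087  0.1512] q [-0.747  0.262  1.489 -0.     1.384  0.352] open 0.745
pile p 0.55 [318.2, 214.9] ztop 0.137081087199192 plane [-0.0115 -0.0032  0.1371] circ 0.49114280939102173 -0.338856965303421 0.027009418234229088
```

View pics/w13.png

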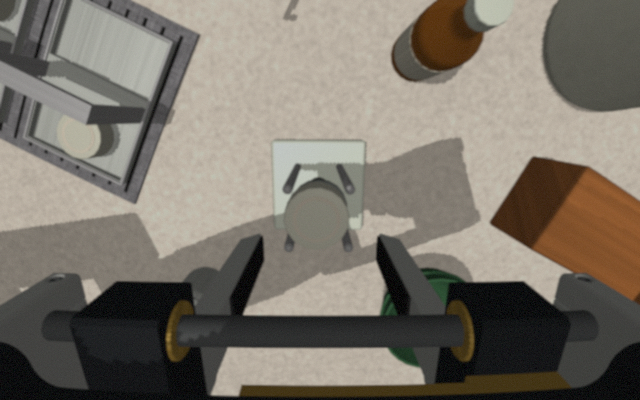

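Emit:
{"fn": "step_arm", "kwargs": {"targets": [{"claw":0.068,"linear":[0.0064,-0.027,0],"twist":[0,0,0.4]},{"claw":0.068,"linear":[0.0643,-0.2701,0.064],"twist":[0,0,4.5]},{"claw":0.068,"linear":[0.0643,-0.2701,0.064],"twist":[0,0,4.5]},{"claw":0.068,"linear":[0.0643,-0.2701,0.064],"twist":[0,0,4.5]},{"claw":0.068,"linear":[0.0643,-0.2701,0.064],"twist":[0,0,4.5]},{"claw":0.068,"linear":[0.0643,-0.2701,0.064],"twist":[0,0,4.5]},{"claw":0.068,"linear":[0.0643,-0.2701,0.064],"twist":[0,0,4.5]},{"claw":0.068,"linear":[0.0643,-0.2701,0.064],"twist":[0,0,4.5]},{"claw":0.068,"linear":[0.0643,-0.2701,0.064],"twist":[0,0,4.5]},{"claw":0.068,"linear":[0.0643,-0.2701,0.064],"twist":[0,0,4.5]},{"claw":0.068,"linear":[0.0643,-0.2701,0.064],"twist":[0,0,4.5]}]}}

```text
time_s: 26.55
tool_pos: [0.4286, -0.0707, 0.1308]
eef_rot: [[1.0, -0.001, 0.001], [-0.001, -1.0, -0.001], [0.001, 0.001, -1.0]]
ft_force: [-0.1, 0.1, 0.3]
opening: 0.726
```

```bash
python3 -c "
from h import *
st();p=shot('wrist');w=cloud(p);save(p,'w14');dishes(p,w,.026,.042)
"
```

```text
t 26.55 pos [ 0.4286 -0.0707  0.1308] yaw -0.04 z [ 0.0005 -0.0008 -1.    ] F [-0.0954  0.1398  0.2762] q [-0.363 -0.018  1.951 -0.001  1.208  1.209] open 0.726
dish p 0.7 px [138. 100.] n 3076 encl [0.5243 0.0926 0.0276] bbox c [0.524  0.0917] size [0.0496 0.0509] med [0.5241 0.0903 0.0331]
dish p 0.67 px [320. 202.] n 2528 encl [ 0.4282 -0.0696  0.027 ] bbox c [ 0.4289 -0.0698] size [0.0497 0.0498] med [ 0.4295 -0.0698  0.033 ]
dish p 0.6 px [142. 204.] n 2456 encl [0.4257 0.1039 0.028 ] bbox c [0.4261 0.1028] size [0.0503 0.0509] med [0.4269 0.1014 0.0331]
```

View pics/w14.png

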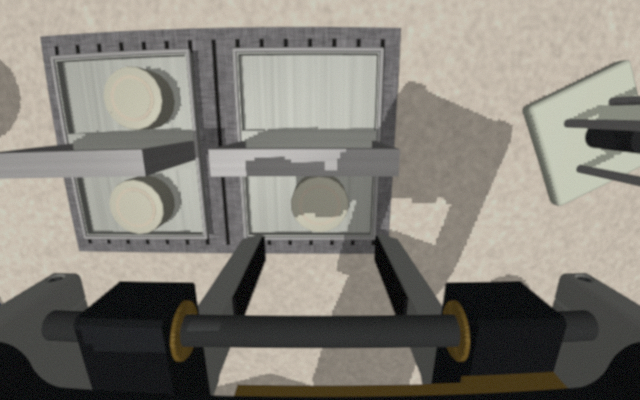

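Emit:
{"fn": "step_arm", "kwargs": {"force": 40, "targets": [{"claw":0.068,"linear":[0,0,0.03],"twist":[0,0,0]},{"claw":0.068,"linear":[0,0,0.065],"twist":[0,0,0]},{"claw":0.068,"linear":[0,0,0.095],"twist":[0,0,0]},{"claw":0.068,"linear":[0,0,0.1075],"twist":[0,0,0]},{"claw":0.068,"linear":[0,0,0.1075],"twist":[0,0,0]},{"claw":0.068,"linear":[0,0,0.1075],"twist":[0,0,0]}]}}

```text
time_s: 27.15
tool_pos: [0.4279, -0.0704, 0.0228]
eef_rot: [[1.0, -0.002, -0.001], [-0.002, -1.0, 0.0], [-0.001, -0.0, -1.0]]
ft_force: [0.3, 0.4, -0.3]
opening: 0.722
```

No contact at 0.0225. Close here.

Emit:
{"fn": "step_arm", "kwargs": {"force": 40, "targets": [{"claw":0.04,"linear":[0,0,0.0005],"twist":[0,0,0]},{"claw":0.04,"linear":[0,0,0.0005],"twist":[0,0,0]},{"claw":0.04,"linear":[0,0,0.0005],"twist":[0,0,0]},{"claw":0.04,"linear":[0,0,0.0005],"twist":[0,0,0]},{"claw":0.04,"linear":[0,0,0.0005],"twist":[0,0,0]},{"claw":0.04,"linear":[0,0,0.0005],"twist":[0,0,0]}]}}

```text
time_s: 27.65
tool_pos: [0.4296, -0.0703, 0.0241]
eef_rot: [[1.0, 0.0, 0.003], [0.0, -1.0, -0.002], [0.003, 0.002, -1.0]]
ft_force: [-0.5, -1.4, 6.4]
opening: 0.564
```

Emit:
{"fn": "step_arm", "kwargs": {"targets": [{"claw":0.04,"linear":[0,0,-0.01],"twist":[0,0,0]},{"claw":0.04,"linear":[0,0,-0.025],"twist":[0,0,0]},{"claw":0.04,"linear":[0,0,-0.05],"twist":[0,0,0]},{"claw":0.04,"linear":[0,0,-0.085],"twist":[0,0,0]},{"claw":0.04,"linear":[0,0,-0.12],"twist":[0,0,0]},{"claw":0.04,"linear":[0.005,0.02,-0.15],"twist":[0,0,-0.4]},{"claw":0.04,"linear":[0.012,0.05,-0.17],"twist":[0,0,-1]},{"claw":0.04,"linear":[0.021,0.085,-0.178],"twist":[0,0,-1.6]},{"claw":0.04,"linear":[0.029,0.12,-0.178],"twist":[0,0,-2.2]},{"claw":0.04,"linear":[0.038,0.155,-0.178],"twist":[0,0,-2.8]},{"claw":0.04,"linear":[0.046,0.19,-0.178],"twist":[0,0,-3.4]},{"claw":0.04,"linear":[0.055,0.225,-0.178],"twist":[0,0,-4]},{"claw":0.04,"linear":[0.061,0.25,-0.178],"twist":[0,0,-4.4]},{"claw":0.04,"linear":[0.064,0.263,-0.178],"twist":[0,0,-4.5]},{"claw":0.04,"linear":[0.0655,0.2699,-0.178],"twist":[0,0,-4.5]},{"claw":0.04,"linear":[0.0655,0.2699,-0.178],"twist":[0,0,-4.5]},{"claw":0.04,"linear":[0.0655,0.2699,-0.178],"twist":[0,0,-4.5]}]}}

```text
time_s: 29.07
tool_pos: [0.4931, -0.338, 0.2003]
eef_rot: [[0.891, 0.454, -0.001], [0.454, -0.891, 0.002], [-0.0, -0.002, -1.0]]
ft_force: [-0.5, 0.4, -1.3]
opening: 0.566
```

```bash
cat >> h.py <<'E'
def held(name):
    st();p=shot('wrist');w=cloud(p);save(p,name);s=p["_state"]
    T=(w-np.array(s["tool_pos"]))@np.array(s["eef_rot"])
    for mm in masks_of(p,"dish1")[:3]:
        q=T[mm["pixels"]];zt=np.nanmedian(q[:,2])
        if abs(zt+.012)>.012: continue
        q=q[abs(q[:,2]-zt)<.005]
        print(mm["p"],mm["pixel"],"topz",zt,"circ",cv2.minEnclosingCircle(q[:,:2].astype(np.float32)),np.percentile(q,[1,99],axis=0))
        A=np.c_[q[:,:2],np.ones(len(q))];print("plane",np.linalg.lstsq(A,q[:,2],rcond=None)[0])
    x,y,z=w[...,0],w[...,1],w[...,2]
    n=(abs(x-.495)<.08)&(abs(y+.34)<.08)&(z>.008)&(z<.024)
    print(n.sum(),cv2.minAreaRect(w[n][:,:2].astype(np.float32)))
E
python3 -c "
from h import *
held('w15')"
```

```text
t 29.07 pos [ 0.4931 -0.338   0.2003] yaw 27.0 z [-0.0008  0.0016 -1.    ] F [-0.4913  0.4018 -1.2774] q [-0.746  0.26   1.488  0.001  1.396  0.353] open 0.566
0.93 [323.1, 250.1] topz -0.008765714126558449 circ ((-0.000999963260255754, -0.0010163132101297379), 0.027084700763225555) [[-0.0254 -0.0258 -0.0104]
 [ 0.0247  0.0235 -0.0053]]
plane [ 0.016   0.0017 -0.0088]
4787 ((0.4942159056663513, -0.33908236026763916), (0.1089918240904808, 0.11034560948610306), 26.48554039001465)
```

View pics/w15.png

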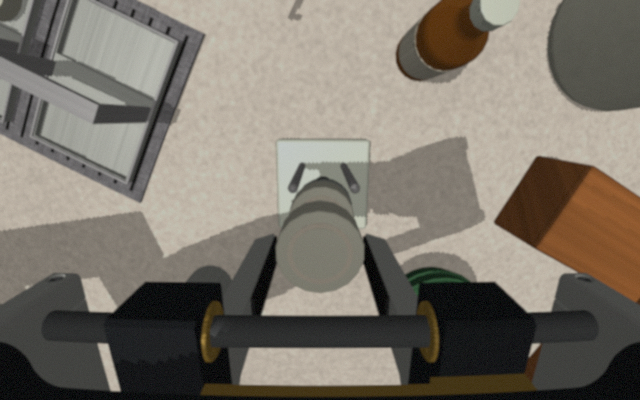

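Emit:
{"fn": "step_arm", "kwargs": {"targets": [{"claw":0.04,"linear":[0,0,0.015],"twist":[0,0,0]},{"claw":0.04,"linear":[0,0,0.03],"twist":[0,0,0]},{"claw":0.04,"linear":[0,0,0.036],"twist":[0,0,0]},{"claw":0.04,"linear":[0,0,0.04],"twist":[0,0,0]},{"claw":0.04,"linear":[0,0,0.043],"twist":[0,0,0]},{"claw":0.04,"linear":[0,0,0.046],"twist":[0,0,0]},{"claw":0.04,"linear":[0,0,0.048],"twist":[0,0,0]},{"claw":0.04,"linear":[0,0,0.05],"twist":[0,0,0]}]}}

```text
time_s: 29.83
tool_pos: [0.4938, -0.3394, 0.1516]
eef_rot: [[0.891, 0.454, 0.001], [0.454, -0.891, -0.0], [0.001, 0.001, -1.0]]
ft_force: [-0.7, 1.6, 3.2]
opening: 0.562
```

Emit:
{"fn": "step_arm", "kwargs": {"targets": [{"claw":0.04,"linear":[0,0,0.003],"twist":[0,0,0]},{"claw":0.04,"linear":[0,0,0.006],"twist":[0,0,0]},{"claw":0.04,"linear":[0,0,0.009],"twist":[0,0,0]},{"claw":0.04,"linear":[0,0,0.012],"twist":[0,0,0]},{"claw":0.04,"linear":[0,0,0.015],"twist":[0,0,0]},{"claw":0.04,"linear":[0,0,0.018],"twist":[0,0,0]},{"claw":0.04,"linear":[0,0,0.021],"twist":[0,0,0]},{"claw":0.04,"linear":[0,0,0.022],"twist":[0,0,0]},{"claw":0.04,"linear":[0,0,0.022],"twist":[0,0,0]}]}}

```text
time_s: 30.58
tool_pos: [0.4934, -0.3397, 0.1281]
eef_rot: [[0.891, 0.454, -0.0], [0.454, -0.891, -0.0], [-0.0, 0.0, -1.0]]
ft_force: [0.3, 0.5, 1.3]
opening: 0.565
```

Emit:
{"fn": "step_arm", "kwargs": {"targets": [{"claw":0.07,"linear":[0,0,0],"twist":[0,0,0]},{"claw":0.07,"linear":[0,0,0],"twist":[0,0,0]},{"claw":0.07,"linear":[0,0,0],"twist":[0,0,0]},{"claw":0.07,"linear":[0,0,-0.01],"twist":[0,0,0]},{"claw":0.07,"linear":[0,0,-0.035],"twist":[0,0,0]},{"claw":0.07,"linear":[0,0,-0.07],"twist":[0,0,0]},{"claw":0.07,"linear":[0,0,-0.07],"twist":[0,0,0]},{"claw":0.07,"linear":[0,0,-0.07],"twist":[0,0,0]}]}}

```text
time_s: 31.25
tool_pos: [0.495, -0.341, 0.2024]
eef_rot: [[0.891, 0.454, 0.005], [0.454, -0.891, -0.005], [0.002, 0.007, -1.0]]
ft_force: [0.1, -0.2, 0.1]
opening: 0.745
```

```bash
python3 - <<'E'
from h import *
p,w=pile();save(p,'w16')
p=shot('top');w=cloud(p);dishes(p,w,.0,.042);save(p,'t16')
E
```

```text
t 31.25 pos [ 0.495  -0.341   0.2024] yaw 27.0 z [ 0.005  -0.0048 -1.    ] F [ 0.1044 -0.1901  0.0717] q [-0.747  0.259  1.484 -0.     1.392  0.353] open 0.745
pile p 0.81 [319.5, 215.6] ztop 0.1368796678462425 plane [-0.0119 -0.0058  0.1369] circ 0.49191445112228394 -0.3390199542045593 0.026934167370200157
pile p 0.66 [319.0, 178.2] ztop 0.09876157864027162 plane [-0.0018 -0.0039  0.0989] circ 0.5045878291130066 -0.3329116702079773 0.02244914323091507
dish p 0.68 px [284. 235.] n 167 encl [0.4271 0.1049 0.0276] bbox c [0.427  0.1036] size [0.0408 0.051 ] med [0.427  0.102  0.0334]
dish p 0.63 px [285. 205.] n 200 encl [0.528  0.0957 0.031 ] bbox c [0.5279 0.0959] size [0.0516 0.0542] med [0.5265 0.093  0.033 ]
dish p 0.58 px [331. 217.] n 1747 encl [ 0.4787 -0.0615  0.1077] bbox c [ 0.4787 -0.0613] size [0.1772 0.129 ] med [ 0.4694 -0.063   0.0083]
```

View pics/w16.png

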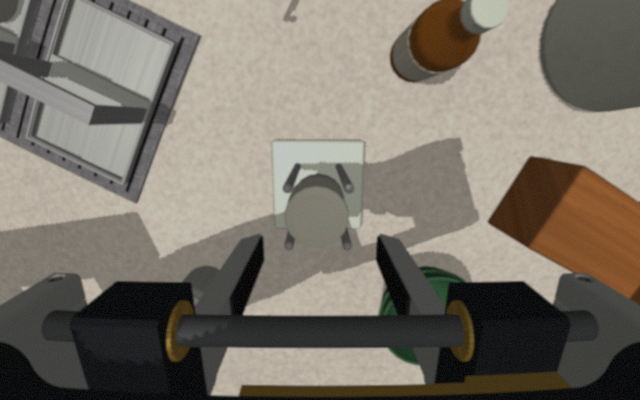

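View pics/t16.png

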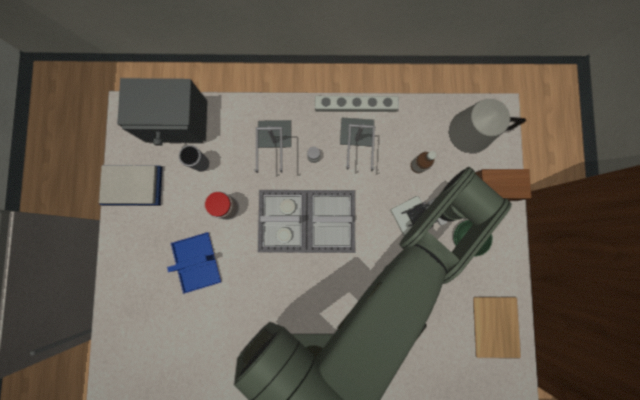

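Emit:
{"fn": "step_arm", "kwargs": {"targets": [{"claw":0.064,"linear":[0.0223,-0.0371,0],"twist":[0,0,0.4]},{"claw":0.064,"linear":[0.2231,-0.3707,0.068],"twist":[0,0,4.5]},{"claw":0.064,"linear":[0.2231,-0.3707,0.068],"twist":[0,0,4.5]},{"claw":0.064,"linear":[0.2231,-0.3707,0.068],"twist":[0,0,4.5]},{"claw":0.064,"linear":[0.2231,-0.3707,0.068],"twist":[0,0,4.5]},{"claw":0.064,"linear":[0.2231,-0.3707,0.068],"twist":[0,0,4.5]},{"claw":0.064,"linear":[0.2231,-0.3707,0.068],"twist":[0,0,4.5]},{"claw":0.064,"linear":[0.2231,-0.3707,0.068],"twist":[0,0,4.5]},{"claw":0.064,"linear":[0.2231,-0.3707,0.068],"twist":[0,0,4.5]},{"claw":0.064,"linear":[0.2231,-0.3707,0.068],"twist":[0,0,4.5]},{"claw":0.064,"linear":[0.2231,-0.3707,0.068],"twist":[0,0,4.5]},{"claw":0.064,"linear":[0.2231,-0.3707,0.068],"twist":[0,0,4.5]},{"claw":0.064,"linear":[0.2231,-0.3707,0.068],"twist":[0,0,4.5]},{"claw":0.064,"linear":[0.2231,-0.3707,0.068],"twist":[0,0,4.5]},{"claw":0.064,"linear":[0.2231,-0.3707,0.068],"twist":[0,0,4.5]}]}}

```text
time_s: 32.7
tool_pos: [0.5238, 0.0909, 0.1303]
eef_rot: [[1.0, -0.002, -0.001], [-0.002, -1.0, -0.0], [-0.001, 0.0, -1.0]]
ft_force: [0.7, 0.4, -0.8]
opening: 0.677
```

```bash
python3 -c "
from h import *
st();p=shot('wrist');w=cloud(p);save(p,'w17');dishes(p,w,.026,.042)
x,y,z=w[...,0],w[...,1],w[...,2]
m=(abs(x-.52)<.02)&(y>.035)&(y<.058)
for yy in np.arange(.036,.058,.002):
    k=m&(abs(y-yy)<.001); print(round(yy,3),k.sum(),np.median(z[k]) if k.sum() else 0)
"
```

```text
t 32.7 pos [0.5238 0.0909 0.1303] yaw -0.09 z [-0.0006 -0.0005 -1.    ] F [ 0.6831  0.3845 -0.8327] q [ 0.009  0.191  1.724 -0.     1.227  1.582] open 0.677
dish p 0.88 px [311. 306.] n 620 encl [0.4267 0.1037 0.0268] bbox c [0.4293 0.1037] size [0.0466 0.0458] med [0.4153 0.1033 0.0331]
0.036 82 0.0038250591134965373
0.038 76 0.003637259984432567
0.04 80 0.0038905201775168707
0.042 82 0.0037360614673249415
0.044 4 0.1348935652038145
0.046 97 0.01670926113388127
0.048 365 0.17505174482747132
0.05 462 0.17533041212563494
0.052 416 0.17922842450201718
0.054 426 0.18056303742343166
0.056 444 0.1802641809779934
0.058 1754 0.22936171485259244
```

View pics/w17.png

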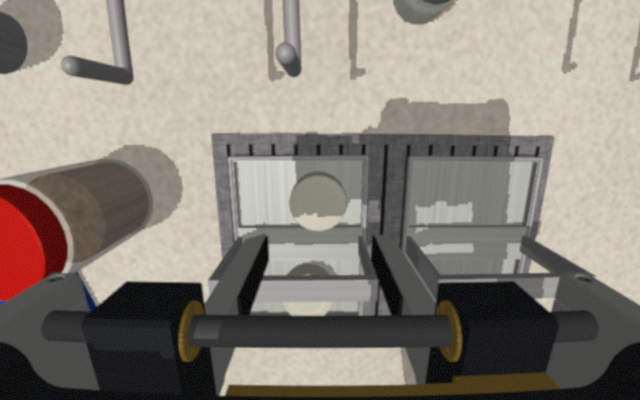

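```bash
python3 -c "
from h import *
st();p=shot('wrist');w=cloud(p)
x,y,z=w[...,0],w[...,1],w[...,2]
m=(np.hypot(x-.524,y-.0922)<.04)&(z>.029)&(z<.037)
q=w[m];print(len(q),cv2.minEnclosingCircle(q[:,:2].astype(np.float32)),np.percentile(q,[1,50,99],axis=0))
"
```

```text
t 32.8 pos [0.5241 0.0907 0.1307] yaw -0.13 z [ 0.0002 -0.0003 -1.    ] F [-0.2917  0.2389  0.2398] q [ 0.009  0.19   1.724 -0.     1.227  1.582] open 0.683
2521 ((0.5242717862129211, 0.09321041405200958), 0.027090294286608696) [[0.4999 0.0684 0.0304]
 [0.5255 0.0934 0.033 ]
 [0.55   0.1178 0.0347]]
```

Emit:
{"fn": "step_arm", "kwargs": {"force": 40, "targets": [{"claw":0.064,"linear":[0,-0.001,0.03],"twist":[0,0,0]},{"claw":0.064,"linear":[0,-0.001,0.065],"twist":[0,0,0]},{"claw":0.064,"linear":[0,-0.001,0.095],"twist":[0,0,0]},{"claw":0.064,"linear":[0,-0.001,0.107],"twist":[0,0,0]},{"claw":0.064,"linear":[0,-0.001,0.1075],"twist":[0,0,0]},{"claw":0.064,"linear":[0,-0.001,0.1075],"twist":[0,0,0]}]}}

```text
time_s: 33.35
tool_pos: [0.524, 0.0927, 0.0232]
eef_rot: [[1.0, -0.001, -0.001], [-0.001, -1.0, -0.0], [-0.001, 0.0, -1.0]]
ft_force: [-0.3, 0.5, 0.1]
opening: 0.683
```

Emit:
{"fn": "step_arm", "kwargs": {"force": 40, "targets": [{"claw":0.04,"linear":[0,0,0],"twist":[0,0,0]},{"claw":0.04,"linear":[0,0,0],"twist":[0,0,0]},{"claw":0.04,"linear":[0,0,0],"twist":[0,0,0]},{"claw":0.04,"linear":[0,0,0],"twist":[0,0,0]},{"claw":0.04,"linear":[0,0,0],"twist":[0,0,0]}]}}

```text
time_s: 33.77
tool_pos: [0.5262, 0.0931, 0.0253]
eef_rot: [[1.0, 0.0, 0.005], [0.0, -1.0, -0.0], [0.005, 0.0, -1.0]]
ft_force: [-0.5, -0.5, 6.0]
opening: 0.563
```

Emit:
{"fn": "step_arm", "kwargs": {"targets": [{"claw":0.04,"linear":[0,0,-0.01],"twist":[0,0,0]},{"claw":0.04,"linear":[0,0,-0.025],"twist":[0,0,0]},{"claw":0.04,"linear":[0,0,-0.05],"twist":[0,0,0]},{"claw":0.04,"linear":[0,0,-0.085],"twist":[0,0,0]},{"claw":0.04,"linear":[0,0,-0.12],"twist":[0,0,0]},{"claw":0.04,"linear":[-0.001,0.02,-0.15],"twist":[0,0,-0.2]},{"claw":0.04,"linear":[-0.003,0.05,-0.17],"twist":[0,0,-0.5]},{"claw":0.04,"linear":[-0.006,0.085,-0.1775],"twist":[0,0,-0.9]},{"claw":0.04,"linear":[-0.009,0.12,-0.1775],"twist":[0,0,-1.3]},{"claw":0.04,"linear":[-0.011,0.155,-0.1775],"twist":[0,0,-1.7]},{"claw":0.04,"linear":[-0.013,0.19,-0.1775],"twist":[0,0,-2.1]},{"claw":0.04,"linear":[-0.016,0.225,-0.1775],"twist":[0,0,-2.5]},{"claw":0.04,"linear":[-0.018,0.26,-0.1775],"twist":[0,0,-2.9]},{"claw":0.04,"linear":[-0.021,0.295,-0.1775],"twist":[0,0,-3.3]},{"claw":0.04,"linear":[-0.023,0.33,-0.1775],"twist":[0,0,-3.7]},{"claw":0.04,"linear":[-0.026,0.365,-0.1775],"twist":[0,0,-4.1]},{"claw":0.04,"linear":[-0.028,0.395,-0.1775],"twist":[0,0,-4.4]},{"claw":0.04,"linear":[-0.029,0.417,-0.1775],"twist":[0,0,-4.5]},{"claw":0.04,"linear":[-0.0305,0.429,-0.1775],"twist":[0,0,-4.5]},{"claw":0.04,"linear":[-0.0305,0.4326,-0.1775],"twist":[0,0,-4.5]}]}}

```text
time_s: 35.43
tool_pos: [0.4926, -0.3409, 0.2005]
eef_rot: [[0.892, 0.452, -0.001], [0.452, -0.892, 0.0], [-0.0, -0.0, -1.0]]
ft_force: [0.5, -0.6, -0.6]
opening: 0.56
```

Emit:
{"fn": "step_arm", "kwargs": {"targets": [{"claw":0.04,"linear":[0,0,0],"twist":[0,0,0]},{"claw":0.04,"linear":[0,0,0],"twist":[0,0,0]}]}}

```text
time_s: 35.6
tool_pos: [0.4934, -0.338, 0.2005]
eef_rot: [[0.891, 0.455, -0.0], [0.455, -0.891, 0.001], [0.0, -0.001, -1.0]]
ft_force: [-0.1, 0.0, -0.7]
opening: 0.559
```

```bash
python3 -c "
from h import *
held('w18')"
```

```text
t 35.6 pos [ 0.4934 -0.338   0.2005] yaw 27.04 z [-0.0004  0.0013 -1.    ] F [-0.1045  0.0081 -0.7497] q [-0.746  0.26   1.487  0.001  1.396  0.353] open 0.559
0.88 [321.4, 249.7] topz -0.007531264867536869 circ ((-0.0014170887880027294, -0.0008872403996065259), 0.027186624705791473) [[-0.0258 -0.0258 -0.0091]
 [ 0.0245  0.0233 -0.0041]]
plane [ 0.0173  0.0008 -0.0075]
4548 ((0.4940565228462219, -0.3391822874546051), (0.10868896543979645, 0.11032610386610031), 26.65319061279297)
```

View pics/w18.png

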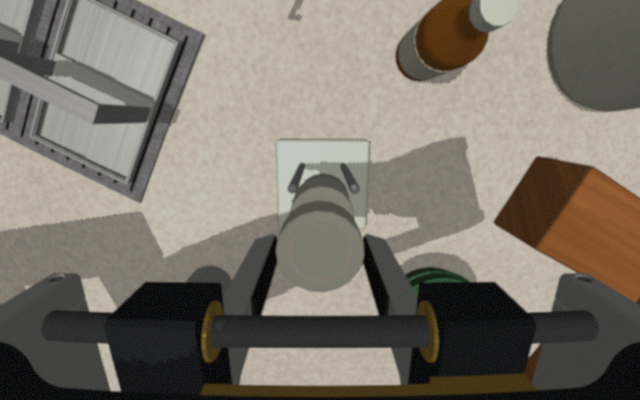

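Emit:
{"fn": "step_arm", "kwargs": {"targets": [{"claw":0.04,"linear":[0.0007,0,0.015],"twist":[0,0,0]},{"claw":0.04,"linear":[0.0007,0,0.028],"twist":[0,0,0]},{"claw":0.04,"linear":[0.0007,0,0.034],"twist":[0,0,0]},{"claw":0.04,"linear":[0.0007,0,0.038],"twist":[0,0,0]},{"claw":0.04,"linear":[0.0007,0,0.041],"twist":[0,0,0]},{"claw":0.04,"linear":[0.0007,0,0.044],"twist":[0,0,0]},{"claw":0.04,"linear":[0.0007,0,0.047],"twist":[0,0,0]},{"claw":0.04,"linear":[0.0007,0,0.049],"twist":[0,0,0]}]}}

```text
time_s: 36.37
tool_pos: [0.4943, -0.3392, 0.1522]
eef_rot: [[0.891, 0.454, 0.001], [0.454, -0.891, -0.0], [0.0, 0.0, -1.0]]
ft_force: [-0.6, 0.6, 3.3]
opening: 0.56
```

Emit:
{"fn": "step_arm", "kwargs": {"targets": [{"claw":0.04,"linear":[0,0,0.003],"twist":[0,0,0]},{"claw":0.04,"linear":[0,0,0.006],"twist":[0,0,0]},{"claw":0.04,"linear":[0,0,0.009],"twist":[0,0,0]},{"claw":0.04,"linear":[0,0,0.012],"twist":[0,0,0]},{"claw":0.04,"linear":[0,0,0.015],"twist":[0,0,0]},{"claw":0.04,"linear":[0,0,0.018],"twist":[0,0,0]},{"claw":0.04,"linear":[0,0,0.0205],"twist":[0,0,0]},{"claw":0.04,"linear":[0,0,0.0215],"twist":[0,0,0]},{"claw":0.04,"linear":[0,0,0.0215],"twist":[0,0,0]}]}}

```text
time_s: 37.12
tool_pos: [0.4942, -0.3393, 0.1297]
eef_rot: [[0.891, 0.454, 0.0], [0.454, -0.891, -0.0], [0.0, 0.0, -1.0]]
ft_force: [0.5, -0.1, -0.4]
opening: 0.565
```

Emit:
{"fn": "step_arm", "kwargs": {"targets": [{"claw":0.07,"linear":[0,0,0],"twist":[0,0,0]},{"claw":0.07,"linear":[0,0,0],"twist":[0,0,0]},{"claw":0.07,"linear":[0,0,0],"twist":[0,0,0]},{"claw":0.07,"linear":[0,0,-0.01],"twist":[0,0,0]},{"claw":0.07,"linear":[0,0,-0.035],"twist":[0,0,0]},{"claw":0.07,"linear":[0,0,-0.07],"twist":[0,0,0]},{"claw":0.07,"linear":[0,0,-0.07],"twist":[0,0,0]},{"claw":0.07,"linear":[0,0,-0.07],"twist":[0,0,0]}]}}

```text
time_s: 37.78
tool_pos: [0.4957, -0.3407, 0.2039]
eef_rot: [[0.891, 0.454, 0.005], [0.454, -0.891, -0.005], [0.002, 0.007, -1.0]]
ft_force: [-0.6, 0.7, 0.5]
opening: 0.746
```

```bash
python3 - <<'E'
from h import *
p,w=pile();save(p,'w19')
p=shot('top');w=cloud(p);dishes(p,w,.026,.042)
E
```

```text
t 37.78 pos [ 0.4957 -0.3407  0.2039] yaw 27.0 z [ 0.0052 -0.0049 -1.    ] F [-0.62    0.7295  0.4974] q [-0.746  0.258  1.482 -0.     1.395  0.354] open 0.746
pile p 0.73 [320.3, 218.3] ztop 0.1371639132647694 plane [-0.0114 -0.0033  0.1372] circ 0.4923577308654785 -0.3386744260787964 0.027055008336901665
dish p 0.78 px [282. 236.] n 191 encl [0.4281 0.1033 0.0267] bbox c [0.4271 0.1022] size [0.0476 0.0487] med [0.427  0.1021 0.0333]
```

View pics/w19.png

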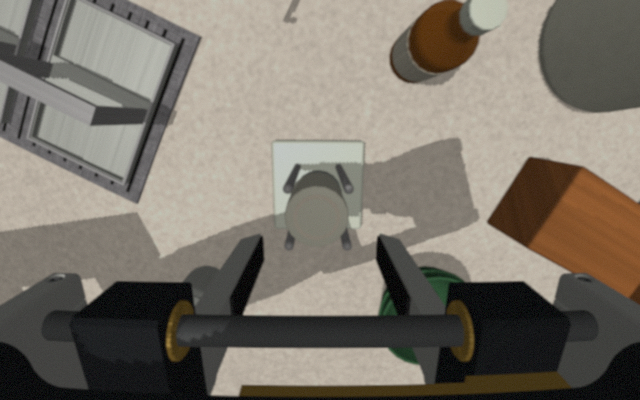

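Emit:
{"fn": "step_arm", "kwargs": {"targets": [{"claw":0.064,"linear":[0.0141,-0.0392,0],"twist":[0,0,0.4]},{"claw":0.064,"linear":[0.1408,-0.4249,0.0695],"twist":[0,0,4.5]},{"claw":0.064,"linear":[0.1408,-0.4249,0.0695],"twist":[0,0,4.5]},{"claw":0.064,"linear":[0.1408,-0.4249,0.0695],"twist":[0,0,4.5]},{"claw":0.064,"linear":[0.1408,-0.4249,0.0695],"twist":[0,0,4.5]},{"claw":0.064,"linear":[0.1408,-0.4249,0.0695],"twist":[0,0,4.5]},{"claw":0.064,"linear":[0.1408,-0.4249,0.0695],"twist":[0,0,4.5]},{"claw":0.064,"linear":[0.1408,-0.4249,0.0695],"twist":[0,0,4.5]},{"claw":0.064,"linear":[0.1408,-0.4249,0.0695],"twist":[0,0,4.5]},{"claw":0.064,"linear":[0.1408,-0.4249,0.0695],"twist":[0,0,4.5]},{"claw":0.064,"linear":[0.1408,-0.4249,0.0695],"twist":[0,0,4.5]},{"claw":0.064,"linear":[0.1408,-0.4249,0.0695],"twist":[0,0,4.5]},{"claw":0.064,"linear":[0.1408,-0.4249,0.0695],"twist":[0,0,4.5]},{"claw":0.064,"linear":[0.1408,-0.4249,0.0695],"twist":[0,0,4.5]},{"claw":0.064,"linear":[0.1408,-0.4249,0.0695],"twist":[0,0,4.5]},{"claw":0.064,"linear":[0.1408,-0.4249,0.0695],"twist":[0,0,4.5]}]}}

```text
time_s: 39.32
tool_pos: [0.427, 0.102, 0.1306]
eef_rot: [[1.0, -0.003, 0.0], [-0.003, -1.0, -0.0], [0.0, 0.0, -1.0]]
ft_force: [-0.4, 0.0, -0.4]
opening: 0.678
```

```bash
python3 -c "
from h import *
st();p=shot('wrist');w=cloud(p);save(p,'w20')
x,y,z=w[...,0],w[...,1],w[...,2]
m=(np.hypot(x-.4265,y-.1035)<.045)&(z>.029)&(z<.037)
q=w[m];print(len(q),cv2.minEnclosingCircle(q[:,:2].astype(np.float32)),np.percentile(q,[1,50,99],axis=0))
dishes(p,w,.026,.042)
"
```

```text
t 39.32 pos [0.427  0.102  0.1306] yaw -0.15 z [ 0.0001 -0.0003 -1.    ] F [-0.3812  0.0232 -0.3939] q [ 0.037 -0.007  1.941 -0.     1.208  1.611] open 0.678
2517 ((0.42587152123451233, 0.10416599363088608), 0.02705569751560688) [[0.4015 0.0796 0.0306]
 [0.4272 0.104  0.033 ]
 [0.4513 0.1289 0.0347]]
dish p 0.75 px [317. 203.] n 2485 encl [0.4261 0.1044 0.0269] bbox c [0.4266 0.1044] size [0.05   0.0489] med [0.4275 0.104  0.033 ]
```

View pics/w20.png

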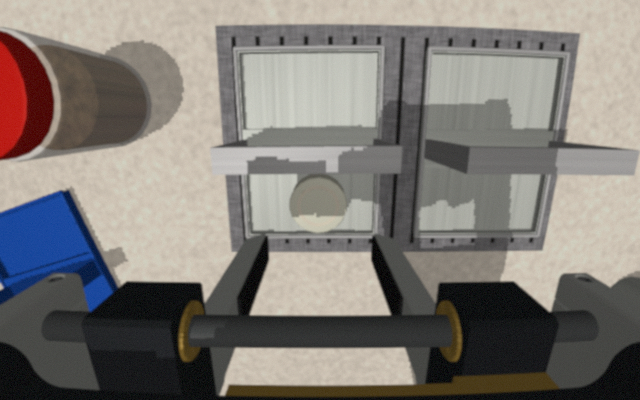

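Last dish at pixel (318,203), right under the tool at (0.426, 0.104). Descend and grip.

Emit:
{"fn": "step_arm", "kwargs": {"force": 40, "targets": [{"claw":0.064,"linear":[-0.0005,-0.0008,0.03],"twist":[0,0,0]},{"claw":0.064,"linear":[-0.0005,-0.0008,0.065],"twist":[0,0,0]},{"claw":0.064,"linear":[-0.0005,-0.0008,0.095],"twist":[0,0,0]},{"claw":0.064,"linear":[-0.0005,-0.0008,0.107],"twist":[0,0,0]},{"claw":0.064,"linear":[-0.0005,-0.0008,0.108],"twist":[0,0,0]},{"claw":0.064,"linear":[-0.0005,-0.0008,0.108],"twist":[0,0,0]},{"claw":0.04,"linear":[-0.0005,-0.0008,0.108],"twist":[0,0,0]},{"claw":0.04,"linear":[-0.0005,-0.0008,0.108],"twist":[0,0,0]},{"claw":0.04,"linear":[-0.0005,-0.0008,0.108],"twist":[0,0,0]},{"claw":0.04,"linear":[-0.0005,-0.0008,0.108],"twist":[0,0,0]},{"claw":0.04,"linear":[-0.0005,-0.0008,0.108],"twist":[0,0,0]}]}}

```text
time_s: 40.33
tool_pos: [0.4279, 0.1041, 0.0241]
eef_rot: [[1.0, 0.0, 0.004], [0.0, -1.0, -0.0], [0.004, 0.0, -1.0]]
ft_force: [-0.4, -0.5, 6.7]
opening: 0.566
```

Emit:
{"fn": "step_arm", "kwargs": {"targets": [{"claw":0.04,"linear":[0,0,-0.01],"twist":[0,0,0]},{"claw":0.04,"linear":[0,0,-0.025],"twist":[0,0,0]},{"claw":0.04,"linear":[0,0,-0.05],"twist":[0,0,0]},{"claw":0.04,"linear":[0,0,-0.085],"twist":[0,0,0]},{"claw":0.04,"linear":[0,0,-0.12],"twist":[0,0,0]},{"claw":0.04,"linear":[0.002,0.02,-0.15],"twist":[0,0,-0.2]},{"claw":0.04,"linear":[0.007,0.05,-0.17],"twist":[0,0,-0.5]},{"claw":0.04,"linear":[0.012,0.085,-0.178],"twist":[0,0,-0.9]},{"claw":0.04,"linear":[0.018,0.12,-0.178],"twist":[0,0,-1.3]},{"claw":0.04,"linear":[0.023,0.155,-0.178],"twist":[0,0,-1.7]},{"claw":0.04,"linear":[0.029,0.19,-0.178],"twist":[0,0,-2.1]},{"claw":0.04,"linear":[0.034,0.225,-0.178],"twist":[0,0,-2.5]},{"claw":0.04,"linear":[0.04,0.26,-0.178],"twist":[0,0,-2.9]},{"claw":0.04,"linear":[0.045,0.295,-0.178],"twist":[0,0,-3.3]},{"claw":0.04,"linear":[0.051,0.33,-0.178],"twist":[0,0,-3.7]},{"claw":0.04,"linear":[0.056,0.365,-0.178],"twist":[0,0,-4.1]},{"claw":0.04,"linear":[0.061,0.398,-0.178],"twist":[0,0,-4.4]},{"claw":0.04,"linear":[0.065,0.423,-0.178],"twist":[0,0,-4.5]},{"claw":0.04,"linear":[0.067,0.439,-0.178],"twist":[0,0,-4.5]},{"claw":0.04,"linear":[0.068,0.4433,-0.178],"twist":[0,0,-4.5]}]}}

```text
time_s: 42.0
tool_pos: [0.4936, -0.3414, 0.2004]
eef_rot: [[0.892, 0.452, -0.0], [0.452, -0.892, -0.0], [-0.0, -0.0, -1.0]]
ft_force: [1.0, 1.1, 0.2]
opening: 0.566
```

Emit:
{"fn": "step_arm", "kwargs": {"targets": [{"claw":0.04,"linear":[0,0,0],"twist":[0,0,0]},{"claw":0.04,"linear":[0,0,0],"twist":[0,0,0]},{"claw":0.04,"linear":[0,0,0],"twist":[0,0,0]}]}}

```text
time_s: 42.25
tool_pos: [0.4939, -0.3375, 0.2005]
eef_rot: [[0.89, 0.455, -0.0], [0.455, -0.89, 0.001], [0.0, -0.001, -1.0]]
ft_force: [-0.5, 0.1, -1.0]
opening: 0.561
```

```bash
python3 -c "
from h import *
held('w21')"
```

```text
t 42.25 pos [ 0.4939 -0.3375  0.2005] yaw 27.07 z [-0.0004  0.001  -1.    ] F [-0.5212  0.0865 -1.0102] q [-0.744  0.26   1.487  0.     1.396  0.354] open 0.561
0.92 [322.6, 248.8] topz -0.00872626656937152 circ ((-0.0016998214414343238, -0.0008886207360774279), 0.02742251195013523) [[-0.0261 -0.0257 -0.0103]
 [ 0.0241  0.0235 -0.0053]]
plane [ 0.0155  0.0011 -0.0087]
4412 ((0.4947279691696167, -0.33895987272262573), (0.10817579925060272, 0.11031046509742737), 26.565282821655273)
```

View pics/w21.png

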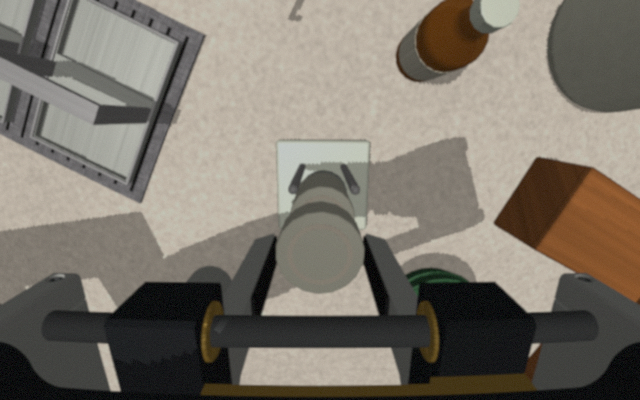

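Emit:
{"fn": "step_arm", "kwargs": {"targets": [{"claw":0.04,"linear":[0.0007,0,0.015],"twist":[0,0,0]},{"claw":0.04,"linear":[0.0007,0,0.028],"twist":[0,0,0]},{"claw":0.04,"linear":[0.0007,0,0.034],"twist":[0,0,0]},{"claw":0.04,"linear":[0.0007,0,0.038],"twist":[0,0,0]},{"claw":0.04,"linear":[0.0007,0,0.041],"twist":[0,0,0]},{"claw":0.04,"linear":[0.0007,0,0.044],"twist":[0,0,0]},{"claw":0.04,"linear":[0.0007,0,0.047],"twist":[0,0,0]},{"claw":0.04,"linear":[0.0007,0,0.049],"twist":[0,0,0]}]}}

```text
time_s: 43.02
tool_pos: [0.495, -0.339, 0.1521]
eef_rot: [[0.891, 0.454, 0.001], [0.454, -0.891, -0.0], [0.0, 0.001, -1.0]]
ft_force: [-1.2, 0.8, 2.3]
opening: 0.565
```

Emit:
{"fn": "step_arm", "kwargs": {"targets": [{"claw":0.04,"linear":[0,0,0.003],"twist":[0,0,0]},{"claw":0.04,"linear":[0,0,0.006],"twist":[0,0,0]},{"claw":0.04,"linear":[0,0,0.009],"twist":[0,0,0]},{"claw":0.04,"linear":[0,0,0.012],"twist":[0,0,0]},{"claw":0.04,"linear":[0,0,0.0145],"twist":[0,0,0]},{"claw":0.04,"linear":[0,0,0.0165],"twist":[0,0,0]},{"claw":0.04,"linear":[0,0,0.0177],"twist":[0,0,0]},{"claw":0.04,"linear":[0,0,0.0177],"twist":[0,0,0]},{"claw":0.04,"linear":[0,0,0.0177],"twist":[0,0,0]}]}}

```text
time_s: 43.77
tool_pos: [0.4948, -0.3389, 0.1336]
eef_rot: [[0.891, 0.454, 0.0], [0.454, -0.891, -0.0], [0.0, 0.0, -1.0]]
ft_force: [-0.3, -0.5, -0.2]
opening: 0.564
```

Emit:
{"fn": "step_arm", "kwargs": {"targets": [{"claw":0.07,"linear":[0,0,0],"twist":[0,0,0]},{"claw":0.07,"linear":[0,0,0],"twist":[0,0,0]},{"claw":0.07,"linear":[0,0,0],"twist":[0,0,0]},{"claw":0.07,"linear":[0,0,-0.01],"twist":[0,0,0]},{"claw":0.07,"linear":[0,0,-0.035],"twist":[0,0,0]},{"claw":0.07,"linear":[0,0,-0.07],"twist":[0,0,0]},{"claw":0.07,"linear":[0,0,-0.07],"twist":[0,0,0]},{"claw":0.07,"linear":[0,0,-0.07],"twist":[0,0,0]},{"claw":0.07,"linear":[0,0,-0.07],"twist":[0,0,0]},{"claw":0.07,"linear":[0,0,-0.07],"twist":[0,0,0]}]}}

```text
time_s: 44.6
tool_pos: [0.4939, -0.3381, 0.2026]
eef_rot: [[0.891, 0.454, -0.002], [0.454, -0.891, 0.002], [-0.001, -0.002, -1.0]]
ft_force: [-0.3, 0.6, 0.2]
opening: 0.745
```

```bash
python3 - <<'E'
from h import *
p,w=pile();save(p,'w22')
p=shot('scene');save(p,'s22',(190,90,410,290),3.4)
E
```

```text
t 44.6 pos [ 0.4939 -0.3381  0.2026] yaw 27.0 z [-0.0019  0.0018 -1.    ] F [-0.3236  0.6131  0.1525] q [-0.745  0.26   1.482 -0.     1.402  0.355] open 0.745
pile p 0.84 [322.1, 216.2] ztop 0.14232431061186654 plane [-0.0112 -0.0049  0.1423] circ 0.49295875430107117 -0.3387644290924072 0.027098845690488815
```

View pics/s22.png

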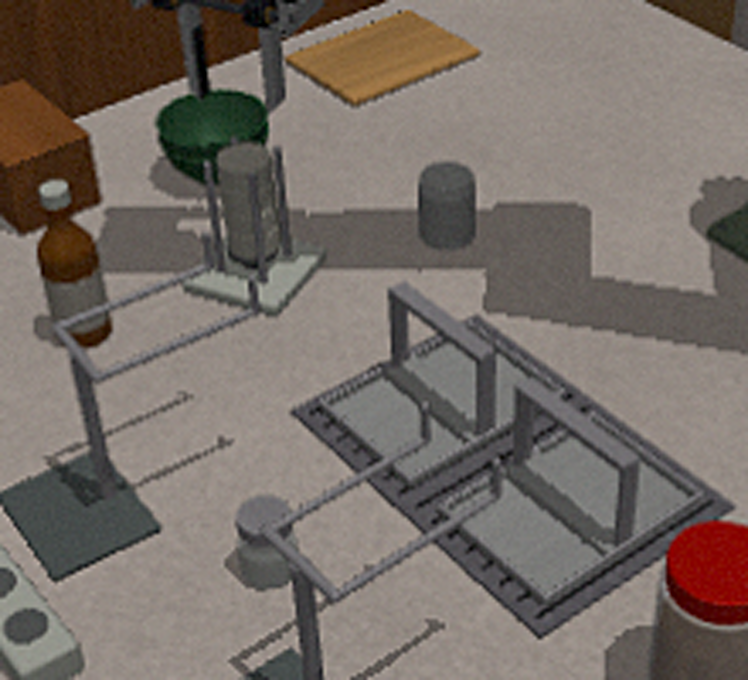

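View pics/w22.png

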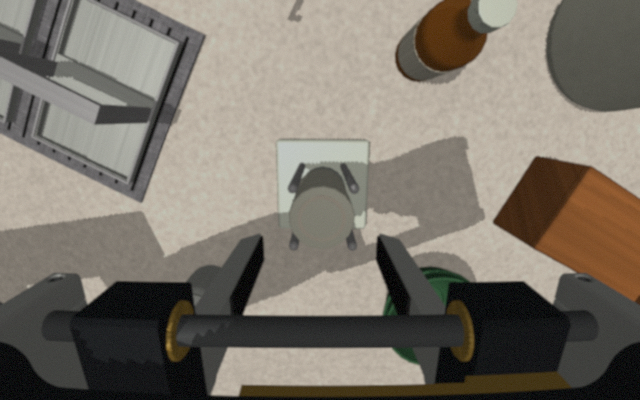

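```bash
python3 -c "
from h import *
print(ctrl.close_job());st()"
```

```text
the job is handed in; nothing more can be done
None
the job is handed in; nothing more can be done
```

The job is done and handed in, at about 45 s of the 192 s allowed. It reported no verdict.

**Caddies:** I lifted both metal caddies off their hooks and stood them side by side on the mat with all four dishes still in. In the last scene picture both are upright, released and empty.

**Dishes:** All four dishes are face down in one pile in the dispenser. I pushed each one down while still gripping it.

**Last checks:**
- The pile's top measured 142.3 mm, against rod tops of 145 mm and an allowed 133 to 150 mm.
- The top dish was flat to about 0.012 rad and within about 1 mm of the dispenser axis.
- The open gripper was about 60 mm above the pile, touching nothing.
- The bystanders I could see in the last pictures stood where they were before. I did not measure their positions again at the end.

**Small disagreements:**
- The top camera read 2 to 3 mm differently from the wrist camera, so I went by the wrist camera.
- Gripping a dish in its tray pushed the tool up with about 6 N, for a cause I did not find. It did no visible harm.
- On one look the dish network missed a dish that was plainly there, so I took its position from the depth picture.

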